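# Unlatch, tray the finished links, scrap the eyeless blanks, latch again

### The job

Swing the hold-down strap up and back out of the way of the blue tray. Clear the bars off the bench: lay each finished link (a bar with an eye) flat in a compartment of its own with its eye in the wide end, and put every blank without an eye in the reject box; when all are away, swing the strap back over the tray and press it fully down into its catch. Leave the jar, the bush and the screwdriver where they are.

Things in the scene. Friction and masses are not known exactly. Their poses are not given: they have to be found in the camera images.
- link0: finished link: flat steel bar 14 mm wide, 14 mm thick, with a round eye (28 mm across, 14 mm thick, dark rubber bush in it) at its +x end; 120 mm long overall. Origin: on the underside, mid-length, 60 mm from either end; +x points to the eye, +z up as it lies at first. 0.18 kg. May be absent.
- link0_eye (a point): centre of the eye of link0, 46 mm along +x from its origin, at half thickness
- link1: finished link: flat steel bar 14 mm wide, 14 mm thick, with a round eye (28 mm across, 14 mm thick, dark rubber bush in it) at its +x end; 120 mm long overall. Origin: on the underside, mid-length, 60 mm from either end; +x points to the eye, +z up as it lies at first. 0.18 kg. May be absent.
- link1_eye (a point): centre of the eye of link1, 46 mm along +x from its origin, at half thickness
- link2: finished link: flat steel bar 14 mm wide, 14 mm thick, with a round eye (28 mm across, 14 mm thick, dark rubber bush in it) at its +x end; 120 mm long overall. Origin: on the underside, mid-length, 60 mm from either end; +x points to the eye, +z up as it lies at first. 0.18 kg. May be absent.
- link2_eye (a point): centre of the eye of link2, 46 mm along +x from its origin, at half thickness
- blank0: reject: a plain straight steel bar without an eye, 120 x 14 x 14 mm. Origin: centre of the underside; x along its length. 0.16 kg. May be absent.
- blank1: reject: a plain straight steel bar without an eye, 120 x 14 x 14 mm. Origin: centre of the underside; x along its length. 0.16 kg. May be absent.
- blank2: reject: a plain straight steel bar without an eye, 120 x 14 x 14 mm. Origin: centre of the underside; x along its length. 0.16 kg. May be absent.
- tray: blue steel tray, fixed, 144 (x) x 142 (y) x 18 mm, floor 4 mm thick. Origin: centre of underside; +x: far end, +y: hinge side. 3 compartments along x, 136 mm long, dividers as high as the tray: near half (x -68 to -22 mm) 24 mm wide for the bar, far half (x 22 to 68) 42 mm wide for the eye; the middle (x -22 to 22) has no dividers or side walls: room for fingers
- tray_slot0 (a point): centre of the compartment at tray y = -46 mm, on its floor (4 mm above the bench); axes as the tray
- tray_slot1 (a point): centre of the middle compartment, on its floor; axes as the tray
- tray_slot2 (a point): centre of the compartment at tray y = +46 mm, on its floor; axes as the tray
- strap (a joint): hinge (rad) of the aluminium hold-down strap, a flat bar 20 mm wide, 8 mm thick, reaching 211 mm from the hinge. 0: closed, level across the near half of the tray, in the fork catch (36 mm high) at its -y side, free end 39 mm out past the catch; 1.57: upright; up to 2.9: laid back to +y. Stiff: stays where left, moves with 1 to 3 N at the free end
- strap_hinge (a point): point on the strap's hinge axis, which runs along tray x; tray x = -45 mm, y = +86 mm, 26 mm above the bench; axes as the tray
- strap_grip (a point): middle of the strap's free end, 194 mm from the hinge axis, 17 mm from the end, where the 20 mm width can be pinched; when closed at tray x = -45, y = -108 mm, 26 mm above the bench. x: along the hinge axis, -y: outward along the strap, z: its upper face when closed
- box: open blue plastic reject box, fixed, 178 mm (x) by 138 mm (y), 60 mm high, walls 4 mm. Origin: centre of its underside, axes along its sides
- jar: closed jar standing on the bench, 60 mm across, 85 mm high; not part of the job. Origin: centre of its underside
- bush: loose steel bush (ring) 44 mm across, 30 mm high; not part of the job. Origin: centre of its underside
- screwdriver: screwdriver lying on the bench, about 0.2 m long; not part of the job. x along it

How it is judged:
By the outcome, as a careful person would: the job done as asked, in the order asked, and still so for the second after the job is handed in, with the robot touching nothing.
Of link0, link1, link2 only 2 to 3 are there at a start; the rules pass over those that are not, and their reading is None.
Of blank0, blank1, blank2 only 2 to 3 are there at a start; the rules pass over those that are not, and their reading is None.
At some moment in a run one of link0, link1, link2, blank0, blank1, blank2 may be knocked a few centimetres aside while the robot is not near it.
Once in a run the grip may slacken for a moment while it holds something.
It also fails if it takes over 210 s, if anything falls off the work surface, if the arm or the gripper's body presses on something with over 40 N, if the wrist force passes 120 N, or if a joint passes its speed limit or range.

### The arm

A 6-joint arm with a two-finger parallel gripper is mounted at the origin on the work surface. World frame = base frame: x ahead of the robot, y to its left, z up, the work surface at z = 0. Lengths are in m, angles in degrees, forces in N, time in s.
With the tool pointing down it reaches from about 0.375 to 0.9 m from the base axis. Payload 3.1 kg.
Tool frame: the origin (TCP) lies at the very end of the fingers, on their centre line; the grasp point (between the pads) lies 19 mm behind it; z points along the fingers, y is the line along which they close (so a half turn about z gives the same grasp; the last joint's range is limited). The gripper opens to 87 mm and grips with 3 to 60 N. Pads are 19 mm wide; open, the fingers measure 117 mm over their backs; the gripper's body (75 mm by 190 mm) begins 51 mm behind the grasp point.
Start: joints at [55.606, 30.224, 82.088, -0, 67.689, -10.227], TCP at [0.256, 0.57, 0.223] pointing down, gripper open.
Joint ranges: [-176.69, 176.69], [-43.24, 126.21], [12.49, 139.97], [-82, 262], [0, 151.66], [-163.58, 163.58]. Speed limits (degrees/s): [159.86, 159.86, 180, 180, 180, 180].

### API

Orientations are given as a 3x3 rotation matrix whose columns are the frame's x, y, z axes.
In Python, from rig import readout, viewer, ticket gives the robot as it stands.
- The arm moves only by the tool send_rows, never from a script. Its argument "moves" is a list of rows, each a list of 6 numbers: the shift along the tool's x, y, z in units of 250 mm (1.0 is 250 mm), then the turn, a rotation vector about the tool's x, y, z in units of 90 degrees (1.0 is 90 degrees). A call has 1 to 12 rows; each row is the pose to reach, as a shift and turn from the pose commanded when the call began, along the tool's axes at that moment; what a row does not reach only later rows make up. A row lasts 1/10 s, in which the tool goes at most 50 mm and 8.59 degrees, less where a joint would pass 70% of its speed; a pose out of reach is approached as far as the arm can. A call with a number of a shift or a turn outside -1 to 1 is refused whole. A call with a gripper value outside its range is refused whole. "grip" is the opening, from 0 (shut) to 1 (fully open), set as the call begins (left out, the last holds). The fingers move at their own pace and stop on an object; the grip force is fixed at half the most. Time passes only in rows, so rows that repeat a pose let the fingers close. It gives the time, the measured TCP pose, the force, the opening and the grip force at its end, in the units of the state.
- readout.read_state(): the state, without advancing time (a new reading comes with each control period).
- viewer.capture(name): name is "side" or "top" or "wrist"; returns (picture, depth): 420x560x3 uint8, red, green, blue; 420x560 float32, m along the optical axis (not along the pixel's ray), 0 where there is no reading.
- viewer.camera_info(name): a dict with "fx", "fy", "cx", "cy" (pixels), "R" (3x3) and "t" (3): a world point X has camera coordinates R X + t; the wrist camera has in their place "tool_from_camera" (4x4, takes a point from camera to tool coordinates, whose origin is the TCP and whose axes are the flange's). Camera axes: x right, y down, z forward; pixel columns grow to the right and rows downward; lengths in m; the calibration is good to about 2 mm. The wrist camera is an equidistant fisheye: a pixel r from the principal point sees the ray r / f radians off the axis. A picture is of the moment at which its call begins: read the wrist's pose just before it. camera_info takes no time and is no camera call.
- ticket.hand_in(): hands the job in; it is judged then, once.
The state is a dict: "time_s": time; "joint_positions": joint angles; "qvel": joint speeds; "tau": joint torques, N m; "position": TCP position; "tcp_rot": TCP orientation; "force": force on the tool from outside, world axes, zero at the start; "moment": the same for the moment, N m; "opening": opening from 0.0 (shut) to 1.0 (fully open); "grasp_force": force on a finger pad.
Only numpy, scipy, OpenCV 4.12 (cv2) and the standard library are available. Lean on these libraries where they do the work, as an engineer would, in place of code of your own. Each camera call takes 0.05 s, during which the arm holds its last target. There are 200 camera calls.

## Working session

There is one attempt and no reset: what is moved stays moved. The work goes in short steps, Python scripts to look and compute and a tool call to move; the robot and the scene stay as the last step left them, time stands still between calls to the robot, and variables do not carry over. Pictures are saved under pics/ and viewed, at most 16 in all, crops included, and the job is handed in when it is done.

Besides the shell and the picture viewer there is one more tool, called after "Emit:" by a JSON object that holds its "op" and its "data". send_rows: Moves the arm, as the interface text tells. Shifts and turns lie within -1 to 1; 1 stands for 250 mm of shift or 90 degrees of turn. Its arguments: {"type":"object","properties":{"moves":{"type":"array"},"grip":{"type":"number"}},"required":["moves"]}

```bash
ls; mkdir -p pics; python3 - <<'E'
from rig import readout, viewer
import cv2
s=readout.read_state();print(s['time_s'],s['position'],s['tcp_rot'],s['opening'])
for n in ("top","side","wrist"):
    p,d=viewer.capture(n);cv2.imwrite(f"pics/{n}0.png",p[:,:,::-1]);print(n,viewer.camera_info(n))
E
```

```text
pics
0.0 [0.25546389 0.56963391 0.22160029] [[-9.12324860e-01  4.09465437e-01 -1.18597355e-03]
 [ 4.09466973e-01  9.12323358e-01 -1.69976961e-03]
 [ 3.85994462e-04 -2.03635907e-03 -9.99997852e-01]] 1.000888779010078
top {'fx': 493.2227125334713, 'fy': 493.2227125334713, 'cx': 278.54919731584414, 'cy': 216.2964372538376, 'R': array([[-2.10355594e-02, -9.99773919e-01, -3.10087808e-03],
       [-9.91941815e-01,  2.12581507e-02, -1.24898067e-01],
       [ 1.24935749e-01,  4.48589919e-04, -9.92164733e-01]]), 't': array([-0.07112227,  0.60917806,  1.25882723])}
side {'fx': 451.6325227196028, 'fy': 451.6325227196028, 'cx': 283.6593507275807, 'cy': 215.4401374882991, 'R': array([[-0.95342612, -0.30130554, -0.01391401],
       [-0.22568814,  0.7432331 , -0.62981697],
       [ 0.2001087 , -0.59734372, -0.77661894]]), 't': array([0.51888438, 0.24775946, 0.85878857])}
wrist {'fx': 325.19226210127806, 'fy': 325.19226210127806, 'cx': 279.80957718335713, 'cy': 210.9187679317304, 'tool_from_camera': array([[-1.93273645e-05, -9.57596007e-01, -2.88114364e-01,
         7.99298432e-02],
       [ 9.99999436e-01, -3.24536564e-04,  1.01156902e-03,
         7.21058276e-04],
       [-1.06217810e-03, -2.88114182e-01,  9.57595473e-01,
        -1.61791802e-01],
       [ 0.00000000e+00,  0.00000000e+00,  0.00000000e+00,
         1.00000000e+00]])}
```

View pics/top0.png

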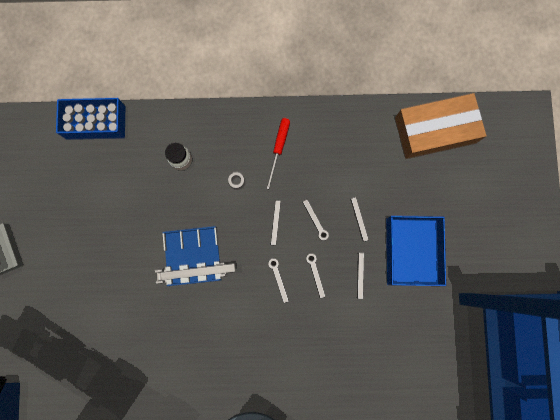

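View pics/side0.png

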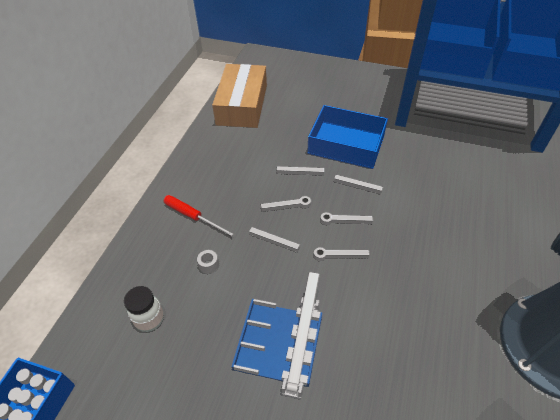

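```bash
cat > h.py <<'E'
import numpy as np, cv2
from rig import readout, viewer
def ray(n,u,v,st=None):
    c=viewer.camera_info(n)
    if n=="wrist":
        x,y=(u-c['cx'])/c['fx'],(v-c['cy'])/c['fy'];r=np.hypot(x,y);k=np.sin(r)/r if r>1e-9 else 1
        T=np.array(c['tool_from_camera']);R=np.array(st['tcp_rot'])
        o=R@T[:3,3]+np.array(st['position']);d=R@T[:3,:3]@np.array([x*k,y*k,np.cos(r)])
    else:
        R,t=c['R'],c['t'];o=-R.T@t;d=R.T@np.array([(u-c['cx'])/c['fx'],(v-c['cy'])/c['fy'],1])
    return o,d/np.linalg.norm(d)
def plane(n,u,v,z,st=None):
    o,d=ray(n,u,v,st);return o+d*(z-o[2])/d[2]
def tri(r1,r2):
    (a,u),(b,v)=r1,r2
    s,t=np.linalg.lstsq(np.c_[u,-v],b-a,rcond=None)[0]
    p,q=a+s*u,b+t*v;return (p+q)/2,np.linalg.norm(p-q)
def proj(n,X,st=None):
    c=viewer.camera_info(n)
    if n=="wrist":
        T=np.array(c['tool_from_camera']);R=np.array(st['tcp_rot'])
        p=T[:3,:3].T@(R.T@(np.array(X)-st['position'])-T[:3,3])
        th=np.arctan2(np.hypot(p[0],p[1]),p[2]);h=np.hypot(p[0],p[1])
        return np.array([c['cx']+c['fx']*th*p[0]/h,c['cy']+c['fy']*th*p[1]/h])
    p=c['R']@np.array(X)+c['t'];return np.array([c['cx']+c['fx']*p[0]/p[2],c['cy']+c['fy']*p[1]/p[2]])
def comps(img,lo=130,amin=60,sat=60):
    hsv=cv2.cvtColor(img,cv2.COLOR_RGB2HSV)
    m=((hsv[...,2]>lo)&(hsv[...,1]<sat)).astype(np.uint8)
    cs,_=cv2.findContours(m,cv2.RETR_EXTERNAL,cv2.CHAIN_APPROX_NONE)
    return m,[c for c in cs if cv2.contourArea(c)>amin]
def blobs(n,img,zt=0.014,st=None,amin=60,lo=130):
    """bars: centre, direction (deg, toward the eye), length, width, eye?  seen at plane zt"""
    out=[]
    m,cs=comps(img,lo,amin)
    for c in cs:
        P=np.array([plane(n,u,v,zt,st)[:2] for u,v in c[:,0].astype(float)])*1000
        (cx,cy),(w,h),a=cv2.minAreaRect(P.astype(np.float32))
        if w<h: w,h,a=h,w,a+90
        if not(95<w<140 and 8<h<45): continue
        d=np.array([np.cos(np.radians(a)),np.sin(np.radians(a))]);q=(P-[cx,cy])
        s=q@d;t=q@np.array([-d[1],d[0]])
        e=[np.ptp(t[s>w/2-30]),np.ptp(t[s<-w/2+30])]
        if e[1]>e[0]: a+=180
        out.append(dict(c=(cx,cy),a=(a+180)%360-180,L=w,W=h,eye=max(e)-min(e)>6,ends=e,px=c[:,0].mean(0)))
    return out
E
python3 - <<'E'
from h import *
im={n:cv2.imread(f"pics/{n}0.png")[:,:,::-1].copy() for n in("top","side")}
B={n:blobs(n,im[n]) for n in im}
for n in B:
    for b in B[n]: print(n,np.round(b['c'],1),round(b['a'],1),round(b['L']),round(b['W']),b['eye'],np.round(b['ends']),b['px'].round())
# triangulate centres
for b in B['top']:
    u=proj('top',[b['c'][0]/1e3,b['c'][1]/1e3,.014])
    for s in B['side']:
        if np.hypot(*(np.array(b['c'])-s['c']))<20:
            v=proj('side',[s['c'][0]/1e3,s['c'][1]/1e3,.014]);print(tri(ray('top',*u),ray('side',*v)))
st=readout.read_state();print(st['position'])
# blue
for n in im:
    hsv=cv2.cvtColor(im[n],cv2.COLOR_RGB2HSV);m=cv2.inRange(hsv,(105,120,60),(125,255,255))
    cs,_=cv2.findContours(m,cv2.RETR_EXTERNAL,cv2.CHAIN_APPROX_NONE)
    for c in cs:
        if cv2.contourArea(c)>300:print(n,cv2.boundingRect(c),cv2.minAreaRect(c),[plane(n,*q,.018)[:2].round(3).tolist() for q in cv2.boxPoints(cv2.minAreaRect(c))])
cv2.imwrite("pics/tz.png",cv2.resize(im['top'][215:300,145:245,::-1],None,fx=7,fy=7,interpolation=cv2.INTER_CUBIC))
E
```

```text
Traceback (most recent call last):
  File "h.py", line 36, in blobs
    P=np.array([plane(n,u,v,zt,st)[:2] for u,v in c[:,0].astype(float)])*1000
                ~~~~~^^^^^^^^^^^^^
  File "h.py", line 13, in plane
    o,d=ray(n,u,v,st);return o+d*(z-o[2])/d[2]
        ~~~^^^^^^^^^^
  File "h.py", line 4, in ray
    c=viewer.camera_info(n)
ValueError: time passes only in moves, steps and waits
```

```bash
sed -i 's/^def ray/from functools import lru_cache\n@lru_cache(None)\ndef info(n): return viewer.camera_info(n)\ndef ray/; s/c=viewer.camera_info(n)/c=info(n)/' h.py
cat > a.py <<'E'
from h import *
im={n:cv2.imread(f"pics/{n}0.png")[:,:,::-1].copy() for n in("top","side")}
B={n:blobs(n,im[n]) for n in im}
for n in B:
    for b in B[n]: print(n,np.round(b['c'],1),round(b['a'],1),round(b['L']),round(b['W']),b['eye'],np.round(b['ends']),b['px'].round())
for b in B['top']:
    u=proj('top',[b['c'][0]/1e3,b['c'][1]/1e3,.014])
    for s in B['side']:
        if np.hypot(*(np.array(b['c'])-s['c']))<20:
            v=proj('side',[s['c'][0]/1e3,s['c'][1]/1e3,.014]);print(tri(ray('top',*u),ray('side',*v)))
for n in im:
    hsv=cv2.cvtColor(im[n],cv2.COLOR_RGB2HSV);m=cv2.inRange(hsv,(105,120,60),(125,255,255))
    cs,_=cv2.findContours(m,cv2.RETR_EXTERNAL,cv2.CHAIN_APPROX_NONE)
    for c in cs:
        if cv2.contourArea(c)>300:print(n,cv2.boundingRect(c),[plane(n,*q,.018)[:2].round(3).tolist() for q in cv2.boxPoints(cv2.minAreaRect(c))])
cv2.imwrite("pics/tz.png",cv2.resize(im['top'][215:300,145:245,::-1],None,fx=7,fy=7,interpolation=cv2.INTER_CUBIC))
E
python3 a.py
```

```text
top [443.1 -83.4] 21.1 119 26 True [26. 15.] [279. 279.]
top [ 452.6 -180.7] 16.8 118 26 True [26. 13.] [316. 275.]
top [ 448.9 -296.8] -2.4 118 13 False [11. 11.] [360. 276.]
top [547.5 644.4] -159.9 120 24 True [16. 24.] [  6. 247.]
top [594.4 -74.9] -7.2 118 13 False [13. 13.] [275. 222.]
top [ 598.2 -178.9] -149.5 119 26 True [13. 26.] [315. 220.]
top [ 599.5 -300.1] -166.0 119 13 False [13. 13.] [359. 219.]
side [438.6 -81.3] 17.0 122 26 True [26. 11.] [341. 252.]
side [591.4 -76. ] -7.2 120 14 False [14. 14.] [274. 237.]
side [ 449.9 -181.7] 16.9 120 27 True [27. 15.] [346. 217.]
side [ 597.8 -185. ] -157.4 119 26 True [15. 26.] [286. 202.]
side [ 445.4 -297.5] 176.6 121 15 False [15. 14.] [358. 182.]
side [ 594.7 -301.1] 14.0 120 15 False [15. 15.] [300. 169.]
(array([ 0.44096995, -0.08359679,  0.01028952]), np.float64(0.004288274165459804))
(array([ 0.45121395, -0.18080452,  0.01490034]), np.float64(0.0028074289908286486))
(array([ 0.447137  , -0.29693659,  0.01436374]), np.float64(0.0035852886195603235))
(array([ 0.59279158, -0.07526147,  0.0147767 ]), np.float64(0.003120242
[... 381 characters left out ...]
7, 44) [[0.576, 0.226], [0.589, 0.085], [0.486, 0.074], [0.473, 0.214]]
top (391, 216, 55, 70) [[0.604, -0.384], [0.601, -0.528], [0.419, -0.517], [0.422, -0.375]]
top (56, 98, 69, 41) [[0.949, 0.525], [0.95, 0.338], [0.837, 0.332], [0.836, 0.518]]
side (0, 358, 75, 62) [[0.956, 0.405], [0.972, 0.316], [0.83, 0.332], [0.823, 0.417]]
side (232, 299, 68, 81) [[0.573, 0.229], [0.59, 0.086], [0.475, 0.084], [0.469, 0.224]]
side (307, 105, 81, 64) [[0.6, -0.356], [0.626, -0.576], [0.416, -0.559], [0.412, -0.349]]
side (395, 0, 165, 152) [[0.393, -0.535], [0.428, -1.497], [-0.154, -1.406], [-0.014, -0.535]]
side (194, 0, 176, 60) [[1.232, -1.045], [0.595, -1.226], [0.521, -0.835], [1.062, -0.677]]
```

View pics/tz.png

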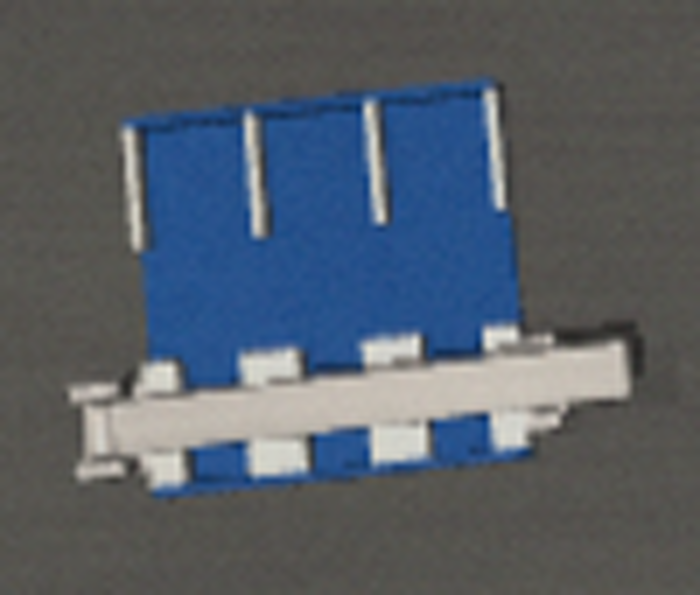

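```bash
cat > b.py <<'E'
from h import *
im={n:cv2.imread(f"pics/{n}0.png")[:,:,::-1].copy() for n in("top","side")}
D={}
for n,(x0,y0,x1,y1) in dict(top=(155,220,225,252),side=(235,290,285,380)).items():
    g=im[n][y0:y1,x0:x1];hsv=cv2.cvtColor(g,cv2.COLOR_RGB2HSV)
    m=((hsv[...,1]<90)&(hsv[...,2]>115)).astype(np.uint8)
    k,l,s,c=cv2.connectedComponentsWithStats(m)
    w=hsv[...,2].astype(float)
    D[n]=[(c[i]+[x0,y0]) for i in range(1,k) if s[i,4]>15]
    print(n,[(np.round(c[i]+[x0,y0],1).tolist(),int(s[i,4]),plane(n,*(c[i]+[x0,y0]),.018).round(4).tolist()) for i in range(1,k) if s[i,4]>15])
for a in D['top']:
    for b in D['side']:
        if np.hypot(*(plane('top',*a,.018)-plane('side',*b,.018))[:2])<.02: print('tri',tri(ray('top',*a),ray('side',*b)))
for n in im:   # box rim
    hsv=cv2.cvtColor(im[n],cv2.COLOR_RGB2HSV);m=cv2.inRange(hsv,(105,120,40),(125,255,255))
    cs,_=cv2.findContours(m,cv2.RETR_EXTERNAL,cv2.CHAIN_APPROX_NONE)
    for c in cs:
        if n=='top' and 380<c[0,0,0]<460 and cv2.contourArea(c)>2000:
            P=np.array([plane(n,*q,.06)[:2] for q in c[:,0].astype(float)])*1e3;print('box',cv2.minAreaRect(P.astype(np.float32)),cv2.minAreaRect(c))
m,cs=comps(im['top'],130,300)
for c in cs:
    r=cv2.minAreaRect(c)
    if max(r[1])>60 and 180<r[0][0]<215: print('strap px',r,[ (q.round(1).tolist(),plane('top',*q,.03)[:2].round(4).tolist()) for q in cv2.boxPoints(r)])
# strap free end corners in side / top, crop for view
cv2.imwrite("pics/sz.png",cv2.resize(im['side'][265:400,225:335,::-1],None,fx=5,fy=4.4,interpolation=cv2.INTER_CUBIC))
E
python3 b.py
```

```text
top [([198.0, 237.5], 35, [0.5579, 0.1312, 0.018]), ([215.2, 235.8], 32, [0.5613, 0.0855, 0.018]), ([180.8, 239.6], 33, [0.5533, 0.1768, 0.018]), ([163.4, 240.8], 33, [0.5509, 0.2232, 0.018])]
side [([264.8, 301.6], 82, [0.5572, 0.0837, 0.018]), ([258.7, 322.5], 66, [0.5538, 0.1301, 0.018]), ([252.4, 344.6], 71, [0.55, 0.176, 0.018]), ([246.7, 368.5], 76, [0.5445, 0.2217, 0.018]), ([283.2, 374.7], 23, [0.4776, 0.2127, 0.018])]
tri (array([0.55578793, 0.13067112, 0.01859135]), np.float64(0.00421380026509483))
tri (array([0.55900422, 0.08477744, 0.0196136 ]), np.float64(0.0043973197054359365))
tri (array([0.55163636, 0.17636213, 0.01834007]), np.float64(0.0033600702758885695))
tri (array([0.54767366, 0.2223227 , 0.01830125]), np.float64(0.006560232563097563))
box ((509.81121826171875, -433.3672180175781), (151.26187133789062, 176.8091278076172), 88.6317367553711) ((415.5, 250.5), (69.0, 59.0), 90.0)
strap px ((194.70106506347656, 272.2349548339844), (17.54641342163086, 79.26786804199219), 83.82982635498047) [([154.39999389648438, 267.79998779296875], [0.4799, 0.2434]), ([233.1999969482422, 259.29998779296875], [0.4978, 0.0371]), ([235.0, 276.70001220703125], [0.4523, 0.0327]), ([156.1999969482422, 285.20001220703125], [0.4346, 0.238])]
```

View pics/sz.png

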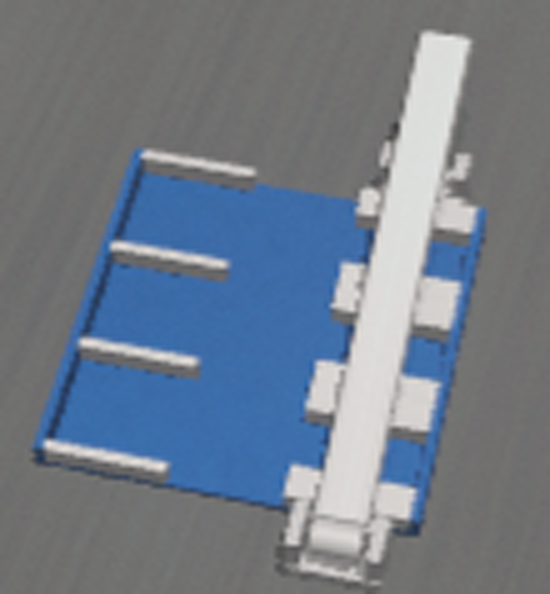

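```bash
python3 - <<'E'
from h import *
print(tri(ray('top',234.6,267.5),ray('side',313.6,273.2)))
print('hinge-ish',plane('top',157.5,274.5,.03))
c,s=np.cos(np.radians(4.6)),np.sin(np.radians(4.6));R=np.array([[c,-s],[s,c]])
for p in ([-45,86],[-45,-108],[-45,-125]):print(np.array([.5087,.1498])+R@np.array(p)/1e3)
print(readout.read_state()['time_s'])
E
```

```text
(array([0.47411238, 0.02886865, 0.08028586]), np.float64(0.00182953157362278))
hinge-ish [0.46228548 0.23495667 0.03      ]
[0.45694784 0.23191403]
[0.47250643 0.03853893]
[0.47386982 0.02159369]
0.15
```

```bash
cat >> h.py <<'E'
from scipy.spatial.transform import Rotation as Ro
def Rd(yaw):
    a=np.radians(yaw);x=np.array([np.cos(a),np.sin(a),0]);z=np.array([0,0,-1.]);return np.c_[x,np.cross(z,x),z]
def plan(wps,st=None,settle=2,vmax=.05,chunk=True):
    """wps: (x,y,z,yaw of tool x[, rows]); print rows per call, each call's target relative to its start"""
    st=st or readout.read_state();p=np.array(st['position']);R=np.array(st['tcp_rot'])
    calls=[];cur=[];p0,R0=p,R;last=p,R
    for w in wps:
        q=np.array(w[:3]);Q=Rd(w[3]);(a,A)=last
        tv=Ro.from_matrix(A.T@Q).as_rotvec(degrees=True)
        n=max(1,int(np.ceil(np.linalg.norm(q-a)/vmax)),int(np.ceil(np.linalg.norm(tv)/8.5)))
        if len(w)>4:n=w[4]
        else:n+=settle
        # intermediate splits
        k=max(1,int(np.ceil(np.abs(R0.T@(q-a)).max()/.245)),int(np.ceil(np.abs(tv).max()/88)))
        for i in range(1,k+1):
            b=a+(q-a)*i/k;B=A@Ro.from_rotvec(tv*i/k,degrees=True).as_matrix()
            m=int(np.ceil(n/k))
            while m>0:
                d=R0.T@(b-p0);t=Ro.from_matrix(R0.T@B).as_rotvec(degrees=True)
                if len(cur) and (np.abs(d).max()>.25 or np.abs(t).max()>90) or sum(c[1] for c in cur)>=12:
                    calls.append(cur);cur=[];p0,R0=last;continue
                r=np.round(np.r_[d/.25,t/90],3);e=min(m,12-sum(c[1] for c in cur));cur.append((r.tolist(),e));m-=e
                last=(p0+R0@(r[:3]*.25),R0@Ro.from_rotvec(r[3:]*90,degrees=True).as_matrix())
    calls.append(cur)
    for c in calls: print("CALL",c)
E
python3 -c "
from h import *
plan([(.472,.0446,.16,94.6)])"
```

```text
CALL [([-0.825, -0.781, 0.125, -0.001, 0.0, 0.34], 7)]
CALL [([-1.108, -0.252, 0.123, 0.0, 0.0, 0.34], 7)]
```

```bash
sed -i 's/np.abs(R0.T@(q-a)).max()\/.245/np.linalg.norm(q-a)\/.245/' h.py
python3 -c "
from h import *
plan([(.472,.0446,.16,94.6)])"
```

```text
CALL [([-0.55, -0.521, 0.083, -0.0, 0.0, 0.227], 5)]
CALL [([-0.697, -0.295, 0.083, -0.001, 0.0, 0.227], 5)]
CALL [([-0.757, -0.034, 0.083, 0.0, 0.0, 0.226], 5)]
```

Emit:
{"op": "send_rows", "data": {"moves": [[-0.55, -0.521, 0.083, 0, 0, 0.227], [-0.55, -0.521, 0.083, 0, 0, 0.227], [-0.55, -0.521, 0.083, 0, 0, 0.227], [-0.55, -0.521, 0.083, 0, 0, 0.227], [-0.55, -0.521, 0.083, 0, 0, 0.227]], "grip": 0.5}}

```text
time_s: 0.65
position: [0.3284, 0.3906, 0.2009]
tcp_rot: [[-0.709, 0.706, -0.003], [0.706, 0.709, -0.004], [-0.001, -0.005, -1.0]]
force: [-0.6, 0.9, -0.5]
opening: 0.63
grasp_force: 0.0
```

Emit:
{"op": "send_rows", "data": {"moves": [[-0.697, -0.295, 0.083, 0, 0, 0.227], [-0.697, -0.295, 0.083, 0, 0, 0.227], [-0.697, -0.295, 0.083, 0, 0, 0.227], [-0.697, -0.295, 0.083, 0, 0, 0.227], [-0.697, -0.295, 0.083, 0, 0, 0.227]]}}

```text
time_s: 1.15
position: [0.4023, 0.2173, 0.1807]
tcp_rot: [[-0.417, 0.909, 0.0], [0.909, 0.417, -0.001], [-0.001, 0.0, -1.0]]
force: [0.9, 0.4, -0.0]
opening: 0.501
grasp_force: 0.0
```

Emit:
{"op": "send_rows", "data": {"moves": [[-0.757, -0.034, 0.083, 0, 0, 0.226], [-0.757, -0.034, 0.083, 0, 0, 0.226], [-0.757, -0.034, 0.083, 0, 0, 0.226], [-0.757, -0.034, 0.083, 0, 0, 0.226], [-0.757, -0.034, 0.083, 0, 0, 0.226], [-0.757, -0.034, 0.083, 0, 0, 0.226]]}}

```text
time_s: 1.75
position: [0.4726, 0.0456, 0.1601]
tcp_rot: [[-0.079, 0.997, -0.001], [0.997, 0.079, 0.001], [0.001, -0.001, -1.0]]
force: [-0.2, 0.7, 0.5]
opening: 0.5
grasp_force: 0.0
```

```bash
python3 - <<'E'
from h import *
import json
st=readout.read_state();p,d=viewer.capture("wrist");cv2.imwrite("pics/w1.png",p[:,:,::-1]);print(st['time_s'],st['position'],st['force'])
json.dump({k:np.array(v).tolist() for k,v in st.items()},open('w1.json','w'))
print(proj('wrist',[.472,.0446,.078],st),proj('wrist',[.4735,.028,.08],st))
E
```

```text
1.75 [0.47264579 0.04557993 0.16012592] [-0.18056716  0.71463792  0.49217122]
[279.07162989 220.71338235] [279.30172623 241.22058686]
```

View pics/w1.png

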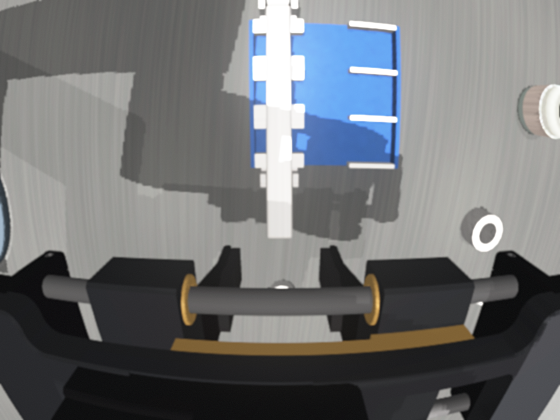

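```bash
python3 - <<'E'
from h import *
plan([(.4725,.0445,.057,94.6)],settle=2)
def arc(ts):
    t0=ts[0]
    for t in ts[1:]:
        print([round(-(.194*(np.cos(t)-np.cos(t0)))/.25,3),0,round(-.194*(np.sin(t)-np.sin(t0))/.25,3),0,0,0],end=',')
    print()
arc(np.linspace(.25,1.5,13)); arc(np.linspace(1.5,2.82,13))
E
```

```text
CALL [([-0.008, 0.002, 0.413, -0.001, -0.001, 0.001], 5)]
[np.float64(0.024), 0, np.float64(-0.077), 0, 0, 0],[np.float64(0.056), 0, np.float64(-0.151), 0, 0, 0],[np.float64(0.095), 0, np.float64(-0.222), 0, 0, 0],[np.float64(0.142), 0, np.float64(-0.288), 0, 0, 0],[np.float64(0.195), 0, np.float64(-0.349), 0, 0, 0],[np.float64(0.254), 0, np.float64(-0.404), 0, 0, 0],[np.float64(0.319), 0, np.float64(-0.452), 0, 0, 0],[np.float64(0.388), 0, np.float64(-0.494), 0, 0, 0],[np.float64(0.462), 0, np.float64(-0.528), 0, 0, 0],[np.float64(0.538), 0, np.float64(-0.554), 0, 0, 0],[np.float64(0.617), 0, np.float64(-0.572), 0, 0, 0],[np.float64(0.697), 0, np.float64(-0.582), 0, 0, 0],
[np.float64(0.085), 0, np.float64(-0.001), 0, 0, 0],[np.float64(0.17), 0, np.float64(0.007), 0, 0, 0],[np.float64(0.254), 0, np.float64(0.024), 0, 0, 0],[np.float64(0.335), 0, np.float64(0.05), 0, 0, 0],[np.float64(0.413), 0, np.float64(0.085), 0, 0, 0],[np.float64(0.486), 0, np.float64(0.129), 0, 0, 0],[np.float64(0.554), 0, np.float64(0.18), 0, 0, 0],[np.float64(0.617), 0, np.float64(0.239), 0, 0, 0],[np.float64(0.672), 0, np.float64(0.303), 0, 0, 0],[np.float64(0.72), 0, np.float64(0.374), 0, 0, 0],[np.float64(0.76), 0, np.float64(0.449), 0, 0, 0],[np.float64(0.791), 0, np.float64(0.529), 0, 0, 0],
```

Emit:
{"op": "send_rows", "data": {"moves": [[-0.008, 0, 0.2, 0, 0, 0], [-0.008, 0, 0.413, 0, 0, 0], [-0.008, 0, 0.413, 0, 0, 0], [-0.008, 0, 0.413, 0, 0, 0]]}}

```text
time_s: 2.2
position: [0.4711, 0.0448, 0.0565]
tcp_rot: [[-0.083, 0.997, -0.004], [0.997, 0.083, 0.001], [0.001, -0.004, -1.0]]
force: [0.8, 0.2, 0.6]
opening: 0.503
grasp_force: 0.0
```

Emit:
{"op": "send_rows", "data": {"moves": [[0, 0, 0, 0, 0, 0], [0, 0, 0, 0, 0, 0], [0, 0, 0, 0, 0, 0], [0, 0, 0, 0, 0, 0], [0, 0, 0, 0, 0, 0]], "grip": 0}}

```text
time_s: 2.7
position: [0.4725, 0.0428, 0.058]
tcp_rot: [[-0.081, 0.997, 0.001], [0.997, 0.081, -0.001], [-0.001, 0.001, -1.0]]
force: [-0.3, -2.7, 1.3]
opening: 0.225
grasp_force: 30.0
```

Emit:
{"op": "send_rows", "data": {"moves": [[0.024, 0, -0.077, 0, 0, 0], [0.056, 0, -0.151, 0, 0, 0], [0.095, 0, -0.222, 0, 0, 0], [0.142, 0, -0.288, 0, 0, 0]]}}

```text
time_s: 3.1
position: [0.4693, 0.0785, 0.1295]
tcp_rot: [[-0.08, 0.997, -0.001], [0.997, 0.08, -0.0], [-0.0, -0.001, -1.0]]
force: [0.6, 1.6, -5.0]
opening: 0.223
grasp_force: 30.0
```

Emit:
{"op": "send_rows", "data": {"moves": [[0.053, 0, -0.061, 0, 0, 0], [0.112, 0, -0.116, 0, 0, 0], [0.177, 0, -0.164, 0, 0, 0], [0.246, 0, -0.206, 0, 0, 0], [0.32, 0, -0.24, 0, 0, 0], [0.396, 0, -0.266, 0, 0, 0], [0.475, 0, -0.284, 0, 0, 0], [0.555, 0, -0.294, 0, 0, 0]]}}

```text
time_s: 3.9
position: [0.4574, 0.2163, 0.203]
tcp_rot: [[-0.081, 0.997, -0.002], [0.997, 0.081, -0.003], [-0.002, -0.002, -1.0]]
force: [-0.9, -2.7, -2.1]
opening: 0.228
grasp_force: 30.0
```

Emit:
{"op": "send_rows", "data": {"moves": [[0.085, 0, 0, 0, 0, 0], [0.17, 0, 0.007, 0, 0, 0], [0.254, 0, 0.024, 0, 0, 0], [0.335, 0, 0.05, 0, 0, 0], [0.413, 0, 0.085, 0, 0, 0], [0.486, 0, 0.129, 0, 0, 0], [0.554, 0, 0.18, 0, 0, 0], [0.617, 0, 0.239, 0, 0, 0], [0.672, 0, 0.303, 0, 0, 0], [0.72, 0, 0.374, 0, 0, 0], [0.76, 0, 0.449, 0, 0, 0], [0.791, 0, 0.529, 0, 0, 0]]}}

```text
time_s: 5.1
position: [0.4404, 0.4145, 0.0694]
tcp_rot: [[-0.081, 0.997, -0.003], [0.997, 0.081, -0.0], [-0.0, -0.003, -1.0]]
force: [-3.2, 0.7, 2.2]
opening: 0.228
grasp_force: 30.0
```

```bash
python3 - <<'E'
from h import *
p,d=viewer.capture("side");cv2.imwrite("pics/s2.png",p[:,:,::-1]);p,d=viewer.capture("top");cv2.imwrite("pics/t2.png",p[:,:,::-1])
E
```

```text
(no output)
```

View pics/s2.png

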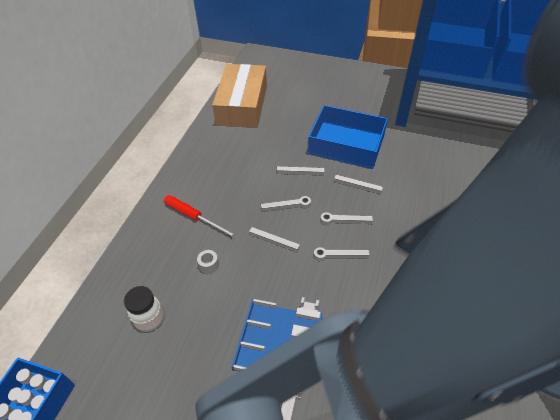

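```bash
python3 - <<'E'
from h import *
plan([(.4404,.4145,.20,94.6),(.60,.165,.24,184.6)],settle=2)
E
```

```text
CALL [([-0.002, -0.002, -0.529, -0.003, -0.0, 0.0], 5), ([-0.525, 0.275, -0.611, -0.003, -0.001, -0.5], 7)]
CALL [([-0.567, -0.173, -0.08, 0.001, 0.0, -0.5], 7)]
```

Emit:
{"op": "send_rows", "data": {"moves": [[0, 0, 0, 0, 0, 0], [0, 0, 0, 0, 0, 0], [0, 0, 0, 0, 0, 0]], "grip": 0.5}}

```text
time_s: 5.5
position: [0.4435, 0.4139, 0.0707]
tcp_rot: [[-0.08, 0.997, 0.002], [0.997, 0.08, 0.001], [0.001, 0.002, -1.0]]
force: [-0.1, -0.5, 0.4]
opening: 0.413
grasp_force: 0.0
```

Emit:
{"op": "send_rows", "data": {"moves": [[0, 0, -0.2, 0, 0, 0], [0, 0, -0.4, 0, 0, 0], [0, 0, -0.529, 0, 0, 0], [-0.525, 0.275, -0.611, 0, 0, -0.5], [-0.525, 0.275, -0.611, 0, 0, -0.5], [-0.525, 0.275, -0.611, 0, 0, -0.5], [-0.525, 0.275, -0.611, 0, 0, -0.5], [-0.525, 0.275, -0.611, 0, 0, -0.5], [-0.525, 0.275, -0.611, 0, 0, -0.5], [-0.525, 0.275, -0.611, 0, 0, -0.5]]}}

```text
time_s: 6.5
position: [0.5223, 0.2879, 0.2236]
tcp_rot: [[-0.761, 0.649, 0.001], [0.649, 0.761, 0.0], [-0.001, 0.001, -1.0]]
force: [-0.3, -0.4, -0.1]
opening: 0.499
grasp_force: 0.0
```

Emit:
{"op": "send_rows", "data": {"moves": [[-0.567, -0.173, -0.08, 0, 0, -0.5], [-0.567, -0.173, -0.08, 0, 0, -0.5], [-0.567, -0.173, -0.08, 0, 0, -0.5], [-0.567, -0.173, -0.08, 0, 0, -0.5], [-0.567, -0.173, -0.08, 0, 0, -0.5], [-0.567, -0.173, -0.08, 0, 0, -0.5], [-0.567, -0.173, -0.08, 0, 0, -0.5], [-0.567, -0.173, -0.08, 0, 0, -0.5], [-0.567, -0.173, -0.08, 0, 0, -0.5]]}}

```text
time_s: 7.4
position: [0.6016, 0.164, 0.2432]
tcp_rot: [[-0.997, -0.08, 0.0], [-0.08, 0.997, -0.0], [-0.0, -0.0, -1.0]]
force: [-0.0, 0.3, -0.6]
opening: 0.501
grasp_force: 0.0
```

```bash
cat >> h.py <<'E'
import json
def wcap(name):
    st=readout.read_state();p,d=viewer.capture("wrist");cv2.imwrite(f"pics/{name}.png",p[:,:,::-1])
    st={k:np.array(v).tolist() for k,v in st.items()};json.dump(st,open(f'pics/{name}.json','w'));return p,st
E
python3 - <<'E'
from h import *
p,st=wcap("w2");print(st['time_s'],st['position'],st['joint_positions'])
for n in("top","side"):
    q,_=viewer.capture(n);cv2.imwrite(f"pics/{n}2.png",q[:,:,::-1])
E
```

```text
7.4 [0.601604561733626, 0.16400200251267488, 0.24316563979073375] [4.996610930660051, 28.876070758534357, 80.99795298776674, -0.003804196223781221, 70.11382227986584, -89.57662799523891]
```

View pics/w2.png

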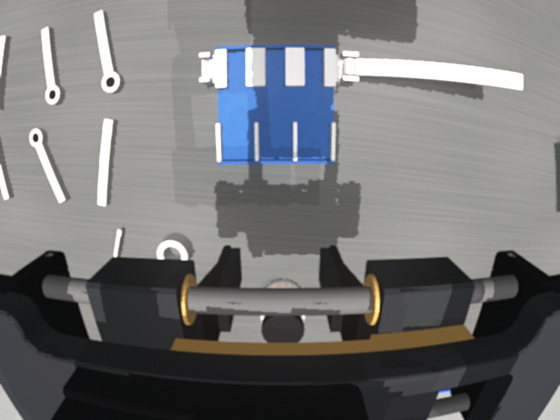

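```bash
cat > t.py <<'E'
from h import *
im=cv2.imread("pics/w2.png")[:,:,::-1].copy();st=json.load(open("pics/w2.json"))
x0,y0,x1,y1=213,50,338,163
g=im[y0:y1,x0:x1];hsv=cv2.cvtColor(g,cv2.COLOR_RGB2HSV);m=((hsv[...,1]<70)&(hsv[...,2]>150)).astype(np.uint8)
k,l,s,c=cv2.connectedComponentsWithStats(m)
pts=[]
for i in range(1,k):
    if s[i,4]>40:
        u=c[i]+[x0,y0];P=plane("wrist",*u,.018,st);print(u.round(1),s[i],P.round(4));pts.append(P[:2])
pts=np.array(pts)
cen=np.array([.5087,.1498]);th=np.radians(4.6);R=np.array([[np.cos(th),-np.sin(th)],[np.sin(th),np.cos(th)]])
loc=(pts-cen)@R*1e3;print(loc.round(1))
M=np.array([[45,69],[45,23],[45,-23],[45,-69],[-45,23],[-45,-23]])
A=[];B=[]
for q,p in zip(loc,pts):
    d=np.hypot(*(M-q).T)
    if d.min()<9: A.append(M[d.argmin()]);B.append(p*1e3)
A=np.array(A,float);B=np.array(B);ca,cb=A.mean(0),B.mean(0)
H=(A-ca).T@(B-cb);th=np.arctan2(H[0,1]-H[1,0],H[0,0]+H[1,1]);R=np.array([[np.cos(th),-np.sin(th)],[np.sin(th),np.cos(th)]])
t=cb-R@ca;print('n',len(A),'tray',t,np.degrees(th),'res',(B-(A@R.T+t)).round(1).tolist())
print('wrist bars')
W=blobs("wrist",im,.014,st,amin=100)
for b in W:print(np.round(b['c'],1),round(b['a'],1),round(b['L']),round(b['W']),b['eye'])
for n in("top","side"):
    print(n)
    for b in blobs(n,cv2.imread(f"pics/{n}2.png")[:,:,::-1].copy()): print(np.round(b['c'],1),round(b['a'],1),round(b['L']),round(b['W']),b['eye'])
E
python3 t.py
```

```text
[218.4  95.9] [   0    0   15  113 1022] [0.503  0.0847 0.018 ]
[255.   67.9] [ 32   0  21  37 771] [0.4671 0.1255 0.018 ]
[294.5  67.8] [ 72   0  20  37 733] [0.4636 0.1714 0.018 ]
[330.4  68.3] [111   0  14  41 507] [0.4595 0.2135 0.018 ]
[335.5 101.4] [121  43   4  17  65] [0.4988 0.223  0.018 ]
[333.  141.1] [118  71   5  40 190] [0.5467 0.2247 0.018 ]
[256.1 140.5] [ 41  72   5  39 184] [0.5539 0.1333 0.018 ]
[294.8 140.3] [ 80  72   5  39 181] [0.5501 0.1791 0.018 ]
[[-11.  -64.4]
 [-43.4 -20.9]
 [-43.2  25.2]
 [-43.9  67.4]
 [ -4.   73.8]
 [ 43.8  71.6]
 [ 43.7 -20.1]
 [ 43.6  25.9]]
n 5 tray [508.53298438 152.25344438] 5.128296156184841 res [[1.4, 0.2], [2.0, 0.3], [-0.5, -0.3], [-1.5, -0.1], [-1.2, -0.1]]
wrist bars
[1074.7  572.8] 76.4 111 25 True
[ 846.5 -147. ] -175.0 108 41 True
top
[443.1 -83.4] 21.1 121 26 True
[ 452.6 -180.7] 16.8 118 26 True
[ 448.9 -296.8] -2.4 118 13 False
[547.4 640.5] -170.7 126 36 True
[ 598.4 -179.1] -149.8 119 26 True
[595.6 -75.2] 172.8 120 14 False
[ 599.9 -300.1] -166.0 121 13 False
side
[95.3  7.1] 94.4 98 13 False
[   8.6 -719.5] -107.7 105 31 True
```

```bash
cat >> h.py <<'E'
def bars(n,img,st=None,lo=130,zt=.014,amin=60):
    """refined: per bar dict c (mm), a (deg toward the eye), eye"""
    out=[];hsv=cv2.cvtColor(img,cv2.COLOR_RGB2HSV)
    m=((hsv[...,2]>lo)&(hsv[...,1]<60)).astype(np.uint8)
    k,l,s,_=cv2.connectedComponentsWithStats(m)
    for i in range(1,k):
        if not amin<s[i,4]<4000: continue
        v,u=np.nonzero(l==i);P=np.array([plane(n,a,b,zt,st)[:2] for a,b in zip(u.astype(float),v.astype(float))])*1000
        (cx,cy),(w,h),a=cv2.minAreaRect(P.astype(np.float32))
        if w<h: w,h,a=h,w,a+90
        if not(100<w<140 and 8<h<40): continue
        for it in range(3):
            d=np.array([np.cos(np.radians(a)),np.sin(np.radians(a))]);nrm=np.array([-d[1],d[0]])
            q=P-[cx,cy];sx=q@d;t=q@nrm
            mid=(sx.max()+sx.min())/2;L=np.ptp(sx);sx=sx-mid
            e=[np.ptp(t[sx>L/2-28]),np.ptp(t[sx<-L/2+28])];eye=max(e)-min(e)>6
            if eye and e[1]>e[0]: a+=180;continue
            sel=(sx<L/2-36)&(sx>-L/2+3) if eye else np.abs(sx)<L/2-4
            vx,vy,x,y=cv2.fitLine(P[sel].astype(np.float32),cv2.DIST_L2,0,.01,.01).ravel()
            b=np.degrees(np.arctan2(vy,vx));a=b if abs((b-a+180)%360-180)<90 else b+180
            d=np.array([np.cos(np.radians(a)),np.sin(np.radians(a))])
            s2=(P-[x,y])@d;cx,cy=np.array([x,y])+d*(s2.max()+s2.min())/2
        out.append(dict(c=np.array([cx,cy]),a=(a+180)%360-180,L=L,W=max(e),eye=bool(eye)))
    return out
def show(bs):
    for b in bs:print(b['c'].round(1),round(b['a'],1),'L%.0f W%.0f'%(b['L'],b['W']),'LINK' if b['eye'] else 'blank')
E
python3 - <<'E'
from h import *
for n,f in(("top","top2"),("top","top0"),("side","side0"),("wrist","w2")):
    print(f);im=cv2.imread(f"pics/{f}.png")[:,:,::-1].copy()
    show([b for b in bars(n,im,json.load(open("pics/w2.json")),215 if n=="wrist" else 130) if 300<b['c'][0]<750 and abs(b['c'][1])<400])
E
```

```text
top2
[ 599.9 -300.1] 13.9 L121 W13 blank
[595.6 -75.1] 172.8 L120 W14 blank
[ 599.7 -181.6] -153.7 L119 W26 LINK
[ 448.9 -296.7] 175.6 L119 W11 blank
[ 452.1 -179.5] 14.8 L118 W26 LINK
[442.2 -80.6] 17.2 L121 W27 LINK
top0
[ 599.5 -300.1] 14.0 L119 W13 blank
[594.4 -74.9] 172.8 L118 W13 blank
[ 599.7 -181.7] -153.4 L119 W26 LINK
[ 448.9 -296.6] 175.6 L119 W11 blank
[ 452.1 -179.5] 14.9 L118 W26 LINK
[442.3 -80.8] 16.8 L119 W27 LINK
side0
[ 594.7 -301.1] 13.6 L120 W15 blank
[ 445.4 -297.3] 176.6 L121 W15 blank
[ 596.6 -182.2] -153.5 L120 W27 LINK
[ 449.5 -180. ] 14.3 L120 W27 LINK
[591.4 -76. ] 172.7 L120 W14 blank
[438.5 -81.1] 17.0 L122 W26 LINK
w2
[439.3 -77.9] 17.2 L120 W29 LINK
[ 449.8 -176.4] 14.9 L120 W29 LINK
[592.  -72.5] 172.7 L120 W16 blank
[ 596.8 -178.3] -153.5 L121 W28 LINK
```

```bash
python3 - <<'E'
from h import *
plan([(.440,-.0795,.10,197.2),(.440,-.0795,.004,197.2)],settle=3)
E
```

```text
CALL [([0.361, -0.459, 0.286, -0.0, 0.0, -0.07], 5), ([0.723, -0.919, 0.572, -0.0, 0.0, -0.14], 5), ([0.723, -0.919, 0.956, -0.0, 0.0, -0.14], 2)]
CALL [([-0.0, 0.0, 0.0, -0.0, 0.0, 0.0], 3)]
```

Emit:
{"op": "send_rows", "data": {"moves": [[0.723, -0.919, 0.572, 0, 0, -0.14], [0.723, -0.919, 0.572, 0, 0, -0.14], [0.723, -0.919, 0.572, 0, 0, -0.14], [0.723, -0.919, 0.572, 0, 0, -0.14], [0.723, -0.919, 0.572, 0, 0, -0.14], [0.723, -0.919, 0.572, 0, 0, -0.14], [0.723, -0.919, 0.572, 0, 0, -0.14], [0.723, -0.919, 0.572, 0, 0, -0.14], [0.723, -0.919, 0.572, 0, 0, -0.14], [0.723, -0.919, 0.572, 0, 0, -0.14]]}}

```text
time_s: 8.55
position: [0.4415, -0.0794, 0.1007]
tcp_rot: [[-0.955, -0.297, 0.002], [-0.297, 0.955, -0.001], [-0.002, -0.001, -1.0]]
force: [-0.0, 0.4, -0.2]
opening: 0.503
grasp_force: 0.0
```

```bash
python3 - <<'E'
from h import *
p,st=wcap("w3");print(st['time_s'],st['position']);show(bars("wrist",p,st,215))
for x in ([.44,-.0795],[.382,-.0975]):print(proj("wrist",[*x,.014],st))
plan([(.440,-.0795,.05,197.2,2),(.440,-.0795,.02,197.2,1),(.440,-.0795,.004,197.2,3)])
E
```

```text
8.55 [0.44150958211102853, -0.07941771930031195, 0.10071272800571536]
[ 446.2 -293.9] 176.4 L121 W16 blank
[ 449.4 -177.5] 14.5 L120 W26 LINK
[ 985.9 -457.6] 139.6 L122 W37 LINK
[278.97931346 214.14514475]
[278.99237777 137.78131901]
CALL [([0.006, 0.001, 0.203, -0.001, 0.001, 0.001], 2), ([0.007, 0.001, 0.323, -0.001, 0.001, 0.001], 1), ([0.007, 0.001, 0.387, -0.001, 0.001, 0.001], 3)]
```

View pics/w3.png

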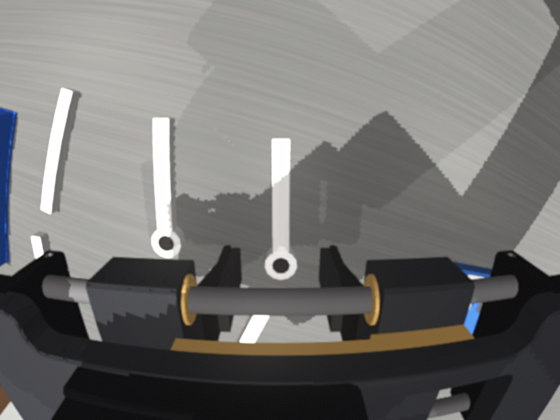

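Emit:
{"op": "send_rows", "data": {"moves": [[0.006, 0, 0.2, 0, 0, 0], [0.006, 0, 0.2, 0, 0, 0], [0.006, 0, 0.32, 0, 0, 0], [0.006, 0, 0.386, 0, 0, 0], [0.006, 0, 0.386, 0, 0, 0], [0.006, 0, 0.386, 0, 0, 0]]}}

```text
time_s: 9.2
position: [0.4396, -0.08, 0.0052]
tcp_rot: [[-0.955, -0.297, 0.002], [-0.297, 0.955, -0.001], [-0.002, -0.001, -1.0]]
force: [-0.2, 1.2, 0.0]
opening: 0.502
grasp_force: 0.0
```

Emit:
{"op": "send_rows", "data": {"moves": [[0, 0, 0, 0, 0, 0], [0, 0, 0, 0, 0, 0], [0, 0, 0, 0, 0, 0], [0, 0, 0, 0, 0, 0], [0, 0, 0, 0, 0, 0], [0, 0, 0, 0, 0, 0]], "grip": 0}}

```text
time_s: 9.8
position: [0.4387, -0.0803, 0.0039]
tcp_rot: [[-0.955, -0.296, 0.0], [-0.296, 0.955, -0.0], [-0.0, -0.0, -1.0]]
force: [0.4, 0.4, 5.6]
opening: 0.158
grasp_force: 30.0
```

Emit:
{"op": "send_rows", "data": {"moves": [[0, 0, -0.1, 0, 0, 0], [0, 0, -0.25, 0, 0, 0], [0, 0, -0.4, 0, 0, 0], [0, 0, -0.4, 0, 0, 0], [0, 0, -0.4, 0, 0, 0]]}}

```text
time_s: 10.3
position: [0.4388, -0.0803, 0.1039]
tcp_rot: [[-0.955, -0.296, 0.001], [-0.296, 0.955, -0.001], [-0.001, -0.001, -1.0]]
force: [0.4, 0.2, -1.7]
opening: 0.159
grasp_force: 30.0
```

```bash
cat > tray.py <<'E'
from h import *
T0=np.array([.5085,.1515]);YAW=4.7
def slot(y,x=0.0):
    a=np.radians(YAW);return T0+np.array([x*np.cos(a)-y*np.sin(a),x*np.sin(a)+y*np.cos(a)])
def place(y,zh=.10,zl=.0075,st=None):
    q=slot(y);print(q);plan([(*q,zh,180+YAW)],st,settle=4)
E
python3 - <<'E'
from tray import *
place(-.046)
E
```

```text
[0.51226917 0.10565468]
CALL [([-0.501, 0.623, 0.015, -0.001, 0.001, 0.139], 8)]
```

Emit:
{"op": "send_rows", "data": {"moves": [[-0.1, 0.12, 0, 0, 0, 0.03], [-0.3, 0.37, 0.01, 0, 0, 0.08], [-0.5, 0.623, 0.015, 0, 0, 0.139], [-0.5, 0.623, 0.015, 0, 0, 0.139], [-0.5, 0.623, 0.015, 0, 0, 0.139], [-0.5, 0.623, 0.015, 0, 0, 0.139], [-0.5, 0.623, 0.015, 0, 0, 0.139], [-0.5, 0.623, 0.015, 0, 0, 0.139]]}}

```text
time_s: 11.1
position: [0.5106, 0.104, 0.099]
tcp_rot: [[-0.997, -0.08, -0.003], [-0.08, 0.997, -0.0], [0.003, -0.0, -1.0]]
force: [0.2, -0.1, -1.1]
opening: 0.156
grasp_force: 30.0
```

```bash
python3 - <<'E'
from tray import *
p,st=wcap("w4");print(st['time_s'],st['position'],st['opening'],st['grasp_force'])
for y in(-.058,-.034,-.067,-.025):
  for x in (-.068,-.022) if abs(y+.046)<.015 else (.022,.068): print(y,x,proj("wrist",[*slot(y,x),.018],st).round(1))
print('bar tail',proj("wrist",[*slot(-.046,-.06),st['position'][2]+.008],st).round(1))
E
```

```text
11.1 [0.5106017157370705, 0.10404605357125132, 0.09899351454590505] 0.15573410863312104 29.998829662799835
-0.058 -0.068 [263.9 133.9]
-0.058 -0.022 [264.6 193.9]
-0.034 -0.068 [296.3 133.8]
-0.034 -0.022 [295.8 193.9]
-0.067 0.022 [254.4 246.8]
-0.067 0.068 [256.1 295.2]
-0.025 0.022 [306.1 246.7]
-0.025 0.068 [304.5 295.1]
bar tail [280.5 160.4]
```

View pics/w4.png

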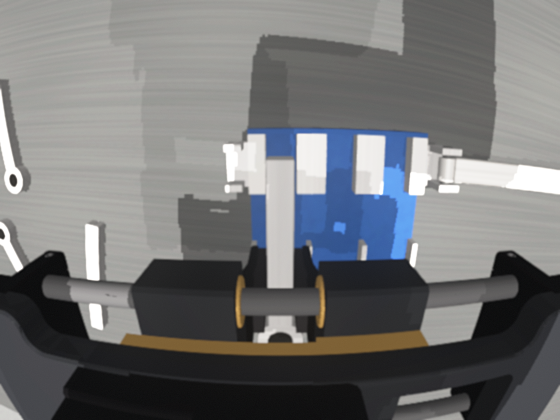

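```bash
sed -i 's/.5085,.1515/.5085,.1525/' tray.py; python3 - <<'E'
from tray import *
q=(.514,.1067)
plan([(*q,.06,184.7,3),(*q,.03,184.7,2),(*q,.016,184.7,2),(*q,.0085,184.7,4)])
E
```

```text
CALL [([-0.013, 0.01, 0.157, -0.0, -0.001, -0.001], 3), ([-0.014, 0.01, 0.277, -0.0, -0.001, -0.001], 2), ([-0.014, 0.01, 0.333, -0.0, -0.001, -0.001], 2), ([-0.014, 0.01, 0.363, -0.0, -0.001, -0.001], 4)]
```

Emit:
{"op": "send_rows", "data": {"moves": [[-0.01, 0.01, 0.157, 0, 0, 0], [-0.01, 0.01, 0.157, 0, 0, 0], [-0.01, 0.01, 0.157, 0, 0, 0], [-0.01, 0.01, 0.277, 0, 0, 0], [-0.01, 0.01, 0.277, 0, 0, 0], [-0.01, 0.01, 0.333, 0, 0, 0], [-0.01, 0.01, 0.333, 0, 0, 0], [-0.01, 0.01, 0.363, 0, 0, 0], [-0.01, 0.01, 0.363, 0, 0, 0], [-0.01, 0.01, 0.363, 0, 0, 0]]}}

```text
time_s: 12.15
position: [0.5144, 0.1083, 0.0097]
tcp_rot: [[-0.997, -0.082, 0.001], [-0.082, 0.997, 0.0], [-0.001, -0.0, -1.0]]
force: [-0.0, -0.5, -1.6]
opening: 0.153
grasp_force: 30.0
```

Emit:
{"op": "send_rows", "data": {"moves": [[0, 0, 0, 0, 0, 0], [0, 0, 0, 0, 0, 0], [0, 0, 0, 0, 0, 0], [0, 0, 0, 0, 0, 0]], "grip": 0.3}}

```text
time_s: 12.55
position: [0.5143, 0.1083, 0.0092]
tcp_rot: [[-0.997, -0.082, 0.0], [-0.082, 0.997, 0.0], [-0.0, -0.0, -1.0]]
force: [0.3, -0.5, -0.6]
opening: 0.292
grasp_force: 0.0
```

Emit:
{"op": "send_rows", "data": {"moves": [[0, 0, -0.1, 0, 0, 0], [0, 0, -0.25, 0, 0, 0], [0, 0, -0.4, 0, 0, 0], [0, 0, -0.4, 0, 0, 0], [0, 0, -0.4, 0, 0, 0]]}}

```text
time_s: 13.05
position: [0.5146, 0.1083, 0.1099]
tcp_rot: [[-0.997, -0.082, 0.002], [-0.082, 0.997, -0.0], [-0.002, -0.0, -1.0]]
force: [-1.7, 0.2, -1.1]
opening: 0.297
grasp_force: 0.0
```

```bash
cat >> h.py <<'E'
def top(name="tmp"):
    q,_=viewer.capture("top");cv2.imwrite(f"pics/{name}.png",q[:,:,::-1]);return [b for b in bars("top",q) if 300<b['c'][0]<750 and abs(b['c'][1])<400]
def look(name="wn"):
    p,st=wcap(name);r=[b for b in bars("wrist",p,st,215) if 300<b['c'][0]<750 and abs(b['c'][1])<450];return r
E
python3 - <<'E'
from tray import *
show(look("w5"));print('top');show(top("t5"))
print(readout.read_state()['position'])
# link B hover
plan([(.450,-.178,.10,194.7)],settle=3)
E
```

```text
[ 449.4 -175.9] 12.5 L120 W29 LINK
top
[ 600.2 -300. ] 14.0 L120 W13 blank
[594.4 -74.9] 172.8 L118 W13 blank
[ 599.7 -181.6] -153.7 L119 W26 LINK
[ 448.9 -296.7] 175.6 L119 W11 blank
[ 452.2 -179.6] 15.0 L118 W26 LINK
[0.5131733  0.10828263 0.10818706]
CALL [([0.173, -0.56, 0.017, 0.0, -0.001, -0.055], 5)]
CALL [([0.221, -0.543, 0.016, 0.0, -0.0, -0.056], 5)]
```

View pics/w5.png

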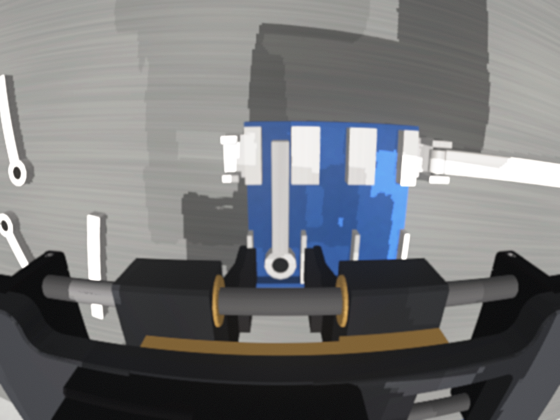

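```bash
sed -i 's/.5085,.1525/.5085,.1515/' tray.py; python3 - <<'E'
from tray import *
q=(.4495,-.179);s=slot(0,.001)
plan([(.482,-.035,.10,190,4),(*q,.10,194.9,7),(*q,.05,194.9,2),(*q,.02,194.9,1),(*q,.004,194.9,3)])
print('from grasp: up, to slot')
R=Rd(194.9);st=dict(position=[*q,.004],tcp_rot=R)
plan([(*q,.03,194.9,2),(*q,.10,194.9,3),((q[0]+s[0])/2,(q[1]+s[1])/2,.10,190,5),(*s,.10,184.7,7)],st)
E
```

```text
CALL [([0.171, -0.561, 0.033, 0.0, -0.001, -0.059], 4)]
CALL [([0.229, -0.544, -0.0, 0.0, -0.0, -0.054], 7), ([0.229, -0.545, 0.2, 0.0, -0.0, -0.054], 2), ([0.229, -0.545, 0.32, 0.0, -0.0, -0.054], 1), ([0.228, -0.545, 0.384, 0.0, -0.0, -0.054], 2)]
CALL [([0.0, 0.0, -0.0, 0.0, -0.0, -0.0], 1)]
from grasp: up, to slot
CALL [([0.0, 0.0, -0.104, 0.0, 0.0, 0.0], 2), ([0.0, 0.0, -0.384, 0.0, 0.0, 0.0], 3), ([-0.286, 0.608, -0.384, 0.0, 0.0, 0.054], 5)]
CALL [([-0.233, 0.63, 0.0, 0.0, 0.0, 0.059], 7)]
```

Emit:
{"op": "send_rows", "data": {"moves": [[0.171, -0.561, 0.033, 0, 0, -0.059], [0.171, -0.561, 0.033, 0, 0, -0.059], [0.171, -0.561, 0.033, 0, 0, -0.059], [0.171, -0.561, 0.033, 0, 0, -0.059]], "grip": 0.5}}

```text
time_s: 13.55
position: [0.4815, -0.0394, 0.099]
tcp_rot: [[-0.986, -0.168, -0.004], [-0.168, 0.986, 0.0], [0.004, 0.001, -1.0]]
force: [0.4, 0.7, -0.0]
opening: 0.489
grasp_force: 0.0
```

Emit:
{"op": "send_rows", "data": {"moves": [[0.229, -0.544, 0, 0, 0, -0.054], [0.229, -0.544, 0, 0, 0, -0.054], [0.229, -0.544, 0, 0, 0, -0.054], [0.229, -0.544, 0, 0, 0, -0.054], [0.229, -0.544, 0, 0, 0, -0.054], [0.229, -0.544, 0.2, 0, 0, -0.054], [0.229, -0.544, 0.2, 0, 0, -0.054], [0.229, -0.544, 0.32, 0, 0, -0.054], [0.229, -0.544, 0.384, 0, 0, -0.054], [0.229, -0.544, 0.384, 0, 0, -0.054], [0.229, -0.544, 0.384, 0, 0, -0.054]]}}

```text
time_s: 14.65
position: [0.4508, -0.1778, 0.0061]
tcp_rot: [[-0.966, -0.259, 0.0], [-0.259, 0.966, -0.0], [-0.0, -0.0, -1.0]]
force: [0.2, -0.4, -0.4]
opening: 0.503
grasp_force: 0.0
```

Emit:
{"op": "send_rows", "data": {"moves": [[0, 0, 0, 0, 0, 0], [0, 0, 0, 0, 0, 0], [0, 0, 0, 0, 0, 0], [0, 0, 0, 0, 0, 0], [0, 0, 0, 0, 0, 0], [0, 0, 0, 0, 0, 0]], "grip": 0}}

```text
time_s: 15.25
position: [0.4505, -0.179, 0.0052]
tcp_rot: [[-0.966, -0.257, 0.0], [-0.257, 0.966, -0.0], [-0.0, -0.0, -1.0]]
force: [-0.9, 1.0, 4.9]
opening: 0.157
grasp_force: 30.0
```

Emit:
{"op": "send_rows", "data": {"moves": [[0, 0, -0.05, 0, 0, 0], [0, 0, -0.1, 0, 0, 0], [0, 0, -0.25, 0, 0, 0], [0, 0, -0.384, 0, 0, 0], [-0.14, 0.3, -0.384, 0, 0, 0.027], [-0.286, 0.608, -0.384, 0, 0, 0.054], [-0.286, 0.608, -0.384, 0, 0, 0.054], [-0.286, 0.608, -0.384, 0, 0, 0.054], [-0.286, 0.608, -0.384, 0, 0, 0.054]]}}

```text
time_s: 16.15
position: [0.4802, -0.011, 0.1017]
tcp_rot: [[-0.984, -0.179, 0.0], [-0.179, 0.984, 0.0], [-0.0, 0.0, -1.0]]
force: [0.4, 0.1, -0.7]
opening: 0.154
grasp_force: 30.0
```

Emit:
{"op": "send_rows", "data": {"moves": [[-0.233, 0.63, 0, 0, 0, 0.059], [-0.233, 0.63, 0, 0, 0, 0.059], [-0.233, 0.63, 0, 0, 0, 0.059], [-0.233, 0.63, 0, 0, 0, 0.059], [-0.233, 0.63, 0, 0, 0, 0.059], [-0.233, 0.63, 0, 0, 0, 0.059], [-0.233, 0.63, 0, 0, 0, 0.059]]}}

```text
time_s: 16.85
position: [0.5101, 0.15, 0.1009]
tcp_rot: [[-0.997, -0.081, -0.001], [-0.081, 0.997, -0.0], [0.001, -0.0, -1.0]]
force: [0.0, -0.1, -1.8]
opening: 0.154
grasp_force: 30.0
```

```bash
cat >> tray.py <<'E'
def check(y,name):
    """held bar against the near compartment: gap edges on plane z=.018 and the bar's sides/tail at its own height"""
    p,st=wcap(name);print(st['time_s'],np.round(st['position'],4),round(st['opening'],3),st['grasp_force'])
    hsv=cv2.cvtColor(p,cv2.COLOR_RGB2HSV);blue=(hsv[...,1]>120)&(hsv[...,0]>100)&(hsv[...,0]<125)
    zt=st['position'][2]+.010
    for x in(-.055,-.035):
        u0=proj("wrist",[*slot(y,x),.018],st);r=int(round(u0[1]));row=blue[r,int(u0[0])-45:int(u0[0])+45]
        print('row',r,'expected mid',u0[0].round(1),'blue runs',[ (int(g[0]+u0[0]-45),int(g[-1]+u0[0]-45)) for g in np.split(np.flatnonzero(row),np.flatnonzero(np.diff(np.flatnonzero(row))>1)+1) if len(g)])
    col=int(round(proj("wrist",[*slot(y,-.06),zt],st)[0]));print('tail expected row',proj("wrist",[*slot(y,-.06),zt],st).round(1),'blue rows at col',col,np.flatnonzero(blue[100:260,col])[[0,-1]]+100 if blue[100:260,col].any() else None)
E
python3 - <<'E'
from tray import *
check(0,"w6")
q=slot(0,.002);print(q)
plan([(*q,.06,184.7,3),(*q,.03,184.7,2),(*q,.016,184.7,2),(*q,.0088,184.7,3)])
E
```

```text
16.85 [0.5101 0.15   0.1009] 0.154 29.99940186738968
row 146 expected mid 280.4 blue runs [(267, 295)]
row 172 expected mid 280.4 blue runs []
tail expected row [280.9 154. ] blue rows at col 281 [124 152]
[0.51049327 0.15166388]
CALL [([-0.002, 0.007, 0.164, -0.0, -0.0, -0.001], 3), ([-0.002, 0.007, 0.284, -0.0, -0.0, -0.001], 2), ([-0.002, 0.007, 0.34, -0.0, -0.0, -0.001], 2), ([-0.002, 0.007, 0.368, -0.0, -0.0, -0.001], 3)]
```

Emit:
{"op": "send_rows", "data": {"moves": [[-0.002, 0.006, 0.164, 0, 0, 0], [-0.002, 0.006, 0.164, 0, 0, 0], [-0.002, 0.006, 0.164, 0, 0, 0], [-0.002, 0.006, 0.284, 0, 0, 0], [-0.002, 0.006, 0.284, 0, 0, 0], [-0.002, 0.006, 0.34, 0, 0, 0], [-0.002, 0.006, 0.34, 0, 0, 0], [-0.002, 0.006, 0.368, 0, 0, 0], [-0.002, 0.006, 0.368, 0, 0, 0], [-0.002, 0.006, 0.368, 0, 0, 0]]}}

```text
time_s: 17.9
position: [0.511, 0.1532, 0.0091]
tcp_rot: [[-0.997, -0.083, 0.001], [-0.083, 0.997, 0.0], [-0.001, -0.0, -1.0]]
force: [0.8, 0.0, -1.4]
opening: 0.153
grasp_force: 30.0
```

Emit:
{"op": "send_rows", "data": {"moves": [[0, 0, 0, 0, 0, 0], [0, 0, 0, 0, 0, 0], [0, 0, 0, 0, 0, 0], [0, 0, 0, 0, 0, 0]], "grip": 0.3}}

```text
time_s: 18.3
position: [0.5108, 0.1532, 0.0089]
tcp_rot: [[-0.997, -0.082, 0.0], [-0.082, 0.997, 0.0], [-0.0, -0.0, -1.0]]
force: [-0.2, -0.5, 0.9]
opening: 0.294
grasp_force: 0.0
```

Emit:
{"op": "send_rows", "data": {"moves": [[0, 0, -0.1, 0, 0, 0], [0, 0, -0.25, 0, 0, 0], [0, 0, -0.4, 0, 0, 0], [0, 0, -0.4, 0, 0, 0], [0, 0, -0.4, 0, 0, 0]]}}

```text
time_s: 18.8
position: [0.5112, 0.1532, 0.1097]
tcp_rot: [[-0.997, -0.082, 0.002], [-0.082, 0.997, 0.0], [-0.002, -0.0, -1.0]]
force: [-0.8, 1.0, -0.4]
opening: 0.298
grasp_force: 0.0
```

```bash
python3 - <<'E'
from tray import *
wcap("w7");print('top');show(top("t7"))
print(readout.read_state()['position'])
q=(.597,-.181);s=slot(.046,.002);yw=386.4
plan([(.56,-.02,.10,285-360,0+14),(*q,.10,26.4,14),(*q,.05,26.4,2),(*q,.02,26.4,1),(*q,.0045,26.4,3)])
print('up')
st=dict(position=[*q,.0045],tcp_rot=Rd(26.4))
plan([(*q,.03,26.4,2),(*q,.10,26.4,3),(.56,0,.10,105,11),(*s,.10,184.7,12)],st)
E
```

```text
top
[ 599.2 -300.2] 13.9 L120 W13 blank
[595.2 -75. ] 172.7 L119 W13 blank
[ 599.7 -181.7] -153.6 L119 W26 LINK
[ 448.9 -296.7] 175.6 L119 W11 blank
[0.50976759 0.1530558  0.10793074]
CALL [([-0.072, -0.353, 0.016, 0.001, -0.0, -0.557], 7)]
CALL [([0.226, -0.281, 0.016, 0.001, -0.001, -0.557], 7)]
CALL [([0.33, 0.011, 0.0, 0.0, -0.0, -0.563], 7)]
CALL [([0.2, 0.263, 0.0, 0.0, -0.0, -0.564], 7), ([0.2, 0.263, 0.2, 0.0, -0.0, -0.564], 2), ([0.2, 0.263, 0.32, 0.0, -0.0, -0.564], 1), ([0.2, 0.263, 0.382, 0.0, -0.0, -0.564], 2)]
CALL [([-0.0, -0.0, 0.0, 0.0, -0.0, 0.0], 1)]
up
CALL [([0.0, 0.0, -0.102, 0.0, 0.0, 0.0], 2), ([0.0, 0.0, -0.382, 0.0, 0.0, 0.0], 3), ([0.189, -0.714, -0.382, 0.0, 0.0, -0.873], 7)]
CALL [([0.0, 0.0, 0.0, 0.0, 0.0, -0.0], 4), ([0.819, -0.002, 0.0, 0.0, 0.0, -0.886], 8)]
CALL [([-0.001, -0.0, 0.0, 0.0, 0.0, 0.0], 4)]
```

```bash
python3 - <<'E'
from tray import *
q=(.597,-.181)
plan([(.555,-.02,.10,105,10),(*q,.10,26.4,12),(*q,.05,26.4,2),(*q,.02,26.4,1),(*q,.0045,26.4,3)])
E
```

```text
CALL [([-0.123, -0.705, 0.031, -0.001, -0.001, 0.886], 10)]
CALL [([-0.665, -0.004, 0.0, -0.0, -0.0, 0.873], 12)]
CALL [([0.0, 0.0, 0.2, -0.0, 0.0, 0.0], 2), ([0.0, 0.0, 0.32, -0.0, 0.0, 0.0], 1), ([0.0, 0.001, 0.382, -0.0, 0.0, 0.0], 3)]
```

Emit:
{"op": "send_rows", "data": {"moves": [[-0.123, -0.705, 0.031, 0, 0, 0.886], [-0.123, -0.705, 0.031, 0, 0, 0.886], [-0.123, -0.705, 0.031, 0, 0, 0.886], [-0.123, -0.705, 0.031, 0, 0, 0.886], [-0.123, -0.705, 0.031, 0, 0, 0.886], [-0.123, -0.705, 0.031, 0, 0, 0.886], [-0.123, -0.705, 0.031, 0, 0, 0.886], [-0.123, -0.705, 0.031, 0, 0, 0.886], [-0.123, -0.705, 0.031, 0, 0, 0.886], [-0.123, -0.705, 0.031, 0, 0, 0.886], [-0.123, -0.705, 0.031, 0, 0, 0.886]], "grip": 0.5}}

```text
time_s: 20.0
position: [0.5547, -0.0198, 0.0993]
tcp_rot: [[-0.259, 0.966, -0.004], [0.966, 0.259, 0.001], [0.002, -0.003, -1.0]]
force: [0.3, -0.7, -0.5]
opening: 0.501
grasp_force: 0.0
```

Emit:
{"op": "send_rows", "data": {"moves": [[-0.665, -0.004, 0, 0, 0, 0.873], [-0.665, -0.004, 0, 0, 0, 0.873], [-0.665, -0.004, 0, 0, 0, 0.873], [-0.665, -0.004, 0, 0, 0, 0.873], [-0.665, -0.004, 0, 0, 0, 0.873], [-0.665, -0.004, 0, 0, 0, 0.873], [-0.665, -0.004, 0, 0, 0, 0.873], [-0.665, -0.004, 0, 0, 0, 0.873], [-0.665, -0.004, 0, 0, 0, 0.873], [-0.665, -0.004, 0, 0, 0, 0.873], [-0.665, -0.004, 0, 0, 0, 0.873], [-0.665, -0.004, 0, 0, 0, 0.873]]}}

```text
time_s: 21.2
position: [0.5976, -0.1807, 0.1005]
tcp_rot: [[0.894, 0.447, -0.001], [0.447, -0.894, 0.0], [-0.001, -0.001, -1.0]]
force: [-0.4, -0.0, 0.5]
opening: 0.503
grasp_force: 0.0
```

```bash
python3 - <<'E'
from tray import *
p,st=wcap("w8");print(st['time_s'],st['position'])
show(bars("wrist",p,st,215))
hsv=cv2.cvtColor(p,cv2.COLOR_RGB2HSV);w=(hsv[...,2]>210)
for r in(150,170,190,210,230):
    i=np.flatnonzero(w[r,220:340]);print(r,(i[[0,-1]]+220) if len(i) else None)
i=np.flatnonzero(w[:260,280]);print('tail rows',i[[0,-1]]);d=.06*np.array([np.cos(np.radians(26.4)),np.sin(np.radians(26.4))]);print(proj("wrist",[.597+d[0],-.181+d[1],.014],st))
E
```

```text
21.2 [0.5976338592394421, -0.1806912686067326, 0.1005093227112751]
[593.2 -73.2] 172.9 L119 W15 blank
150 [272 288]
170 [272 287]
190 None
210 None
230 None
tail rows [143 259]
[281.57996746 142.40357544]
```

Emit:
{"op": "send_rows", "data": {"moves": [[0, 0, 0.2, 0, 0, 0], [0, 0, 0.2, 0, 0, 0], [0, 0, 0.32, 0, 0, 0], [0, 0, 0.384, 0, 0, 0], [0, 0, 0.384, 0, 0, 0], [0, 0, 0.384, 0, 0, 0]]}}

```text
time_s: 21.85
position: [0.5983, -0.181, 0.0061]
tcp_rot: [[0.895, 0.445, 0.001], [0.445, -0.895, -0.0], [0.0, 0.001, -1.0]]
force: [-0.5, 0.2, 0.5]
opening: 0.504
grasp_force: 0.0
```

Emit:
{"op": "send_rows", "data": {"moves": [[0, 0, 0, 0, 0, 0], [0, 0, 0, 0, 0, 0], [0, 0, 0, 0, 0, 0], [0, 0, 0, 0, 0, 0], [0, 0, 0, 0, 0, 0], [0, 0, 0, 0, 0, 0]], "grip": 0}}

```text
time_s: 22.45
position: [0.598, -0.1808, 0.0055]
tcp_rot: [[0.896, 0.445, 0.0], [0.445, -0.896, -0.0], [0.0, 0.0, -1.0]]
force: [-0.1, 0.0, 2.8]
opening: 0.157
grasp_force: 30.0
```

Emit:
{"op": "send_rows", "data": {"moves": [[0, 0, -0.05, 0, 0, 0], [0, 0, -0.1, 0, 0, 0], [0, 0, -0.25, 0, 0, 0], [0, 0, -0.382, 0, 0, 0], [0, 0, -0.382, 0, 0, 0]]}}

```text
time_s: 22.95
position: [0.6016, -0.1826, 0.1064]
tcp_rot: [[0.896, 0.445, 0.01], [0.445, -0.896, -0.005], [0.007, 0.009, -1.0]]
force: [-0.1, 0.3, -2.5]
opening: 0.158
grasp_force: 30.0
```

Emit:
{"op": "send_rows", "data": {"moves": [[0.02, -0.07, 0, 0, 0, -0.09], [0.04, -0.15, 0, 0, 0, -0.18], [0.06, -0.23, 0, 0, 0, -0.27], [0.08, -0.3, 0, 0, 0, -0.36], [0.1, -0.37, 0, 0, 0, -0.45], [0.12, -0.45, 0, 0, 0, -0.54], [0.14, -0.53, 0, 0, 0, -0.63], [0.16, -0.6, 0, 0, 0, -0.72], [0.175, -0.66, 0, 0, 0, -0.81], [0.189, -0.714, 0, 0, 0, -0.873], [0.189, -0.714, 0, 0, 0, -0.873], [0.189, -0.714, 0, 0, 0, -0.873]]}}

```text
time_s: 24.15
position: [0.5607, -0.0, 0.1003]
tcp_rot: [[-0.257, 0.966, -0.0], [0.966, 0.257, -0.0], [-0.0, -0.0, -1.0]]
force: [0.1, -0.2, -1.7]
opening: 0.158
grasp_force: 30.0
```

Emit:
{"op": "send_rows", "data": {"moves": [[0.08, 0, 0, 0, 0, -0.09], [0.16, 0, 0, 0, 0, -0.18], [0.24, 0, 0, 0, 0, -0.27], [0.33, 0, 0, 0, 0, -0.36], [0.41, 0, 0, 0, 0, -0.45], [0.5, 0, 0, 0, 0, -0.54], [0.58, 0, 0, 0, 0, -0.63], [0.66, 0, 0, 0, 0, -0.72], [0.75, 0, 0, 0, 0, -0.81], [0.819, -0.002, 0, 0, 0, -0.886], [0.819, -0.002, 0, 0, 0, -0.886], [0.819, -0.002, 0, 0, 0, -0.886]]}}

```text
time_s: 25.35
position: [0.508, 0.1971, 0.1005]
tcp_rot: [[-0.997, -0.08, 0.001], [-0.08, 0.997, -0.0], [-0.0, -0.0, -1.0]]
force: [0.1, 0.0, -1.4]
opening: 0.157
grasp_force: 30.0
```

```bash
python3 - <<'E'
from tray import *
check(.046,"w9")
q=slot(.046,.002);print(q)
plan([(*q,.06,184.7,3),(*q,.03,184.7,2),(*q,.016,184.7,2),(*q,.0088,184.7,3)])
E
```

```text
25.35 [0.508  0.1971 0.1005] 0.157 29.99950110912323
row 144 expected mid 278.8 blue runs [(266, 293)]
row 170 expected mid 278.9 blue runs []
tail expected row [278.3 150.5] blue rows at col 278 [121 153]
[0.5067241 0.1975092]
CALL [([0.005, 0.003, 0.162, -0.0, 0.0, -0.002], 3), ([0.005, 0.003, 0.282, -0.0, 0.0, -0.002], 2), ([0.005, 0.003, 0.338, -0.0, 0.0, -0.002], 2), ([0.005, 0.003, 0.367, -0.0, 0.0, -0.002], 3)]
```

Emit:
{"op": "send_rows", "data": {"moves": [[0.008, 0.004, 0.16, 0, 0, 0], [0.008, 0.004, 0.16, 0, 0, 0], [0.008, 0.004, 0.16, 0, 0, 0], [0.008, 0.004, 0.28, 0, 0, 0], [0.008, 0.004, 0.28, 0, 0, 0], [0.008, 0.004, 0.338, 0, 0, 0], [0.008, 0.004, 0.338, 0, 0, 0], [0.008, 0.004, 0.366, 0, 0, 0], [0.008, 0.004, 0.366, 0, 0, 0], [0.008, 0.004, 0.366, 0, 0, 0]]}}

```text
time_s: 26.4
position: [0.5057, 0.1986, 0.0097]
tcp_rot: [[-0.997, -0.082, 0.001], [-0.082, 0.997, 0.0], [-0.001, 0.0, -1.0]]
force: [-0.2, -0.1, -2.4]
opening: 0.155
grasp_force: 30.0
```

Emit:
{"op": "send_rows", "data": {"moves": [[0, 0, 0, 0, 0, 0], [0, 0, 0, 0, 0, 0], [0, 0, 0, 0, 0, 0], [0, 0, 0, 0, 0, 0]], "grip": 0.3}}

```text
time_s: 26.8
position: [0.5055, 0.1986, 0.0093]
tcp_rot: [[-0.997, -0.082, 0.001], [-0.082, 0.997, 0.0], [-0.001, 0.0, -1.0]]
force: [0.2, 0.7, -0.1]
opening: 0.295
grasp_force: 0.0
```

Emit:
{"op": "send_rows", "data": {"moves": [[0, 0, -0.1, 0, 0, 0], [0, 0, -0.25, 0, 0, 0], [0, 0, -0.4, 0, 0, 0], [0, 0, -0.4, 0, 0, 0], [0, 0, -0.4, 0, 0, 0]]}}

```text
time_s: 27.3
position: [0.5058, 0.1987, 0.11]
tcp_rot: [[-0.997, -0.082, 0.002], [-0.082, 0.997, 0.0], [-0.002, 0.0, -1.0]]
force: [-1.2, -0.6, -0.2]
opening: 0.3
grasp_force: 0.0
```

```bash
python3 - <<'E'
from tray import *
wcap("w10");show(top("t10"));print(readout.read_state()['time_s'])
im=cv2.imread("pics/top0.png");
# box rim corners from depthless two-view check: top contour at z .06 and side contour
for n in("top","side"):
    hsv=cv2.cvtColor(cv2.imread(f"pics/{n}0.png"),cv2.COLOR_BGR2HSV);m=cv2.inRange(hsv,(105,120,40),(125,255,255))
    cs,_=cv2.findContours(m,cv2.RETR_EXTERNAL,cv2.CHAIN_APPROX_NONE)
    for c in cs:
        x,y,w,h=cv2.boundingRect(c)
        if (n=="top" and 380<x<400 and w<70) or (n=="side" and 300<x<315 and y>90 and h<80):
            ap=cv2.approxPolyDP(c,4,True)[:,0];print(n,[(q.tolist(),plane(n,*q.astype(float),.06)[:2].round(3).tolist()) for q in ap])
# blank pick: (593,-74.5), 172.8
q=(.5925,-.0745)
plan([(.55,.06,.10,180,5),(*q,.10,172.8,5),(*q,.05,172.8,2),(*q,.02,172.8,1),(*q,.0045,172.8,3)])
E
```

```text
[ 599.2 -300.2] 13.9 L120 W13 blank
[594.4 -74.9] 172.8 L118 W13 blank
[510.6 109.6] 174.2 L134 W38 LINK
[ 448.9 -296.7] 175.6 L119 W11 blank
27.4
top [([386, 218], [0.594, -0.361]), ([387, 284], [0.426, -0.356]), ([445, 285], [0.42, -0.503]), ([444, 217], [0.594, -0.511])]
side [([321, 312], [0.44, 0.094]), ([318, 321], [0.441, 0.113]), ([311, 320], [0.454, 0.115]), ([310, 326], [0.453, 0.127]), ([318, 329], [0.437, 0.129]), ([315, 342], [0.436, 0.154]), ([306, 346], [0.449, 0.166]), ([314, 352], [0.433, 0.173]), ([312, 362], [0.431, 0.191]), ([303, 365], [0.445, 0.201]), ([301, 373], [0.444, 0.215]), ([309, 376], [0.43, 0.216]), ([308, 385], [0.427, 0.231])]
side [([323, 105], [0.591, -0.509]), ([307, 152], [0.583, -0.317]), ([372, 168], [0.419, -0.308]), ([387, 118], [0.415, -0.504])]
CALL [([-0.136, -0.567, 0.032, -0.0, -0.001, 0.052], 5)]
CALL [([-0.17, -0.538, 0.0, -0.0, -0.0, 0.08], 5), ([-0.17, -0.538, 0.2, -0.0, -0.0, 0.08], 2), ([-0.17, -0.538, 0.32, -0.0, -0.0, 0.08], 1), ([-0.17, -0.538, 0.382, -0.0, -0.0, 0.08], 3)]
```

View pics/w10.png

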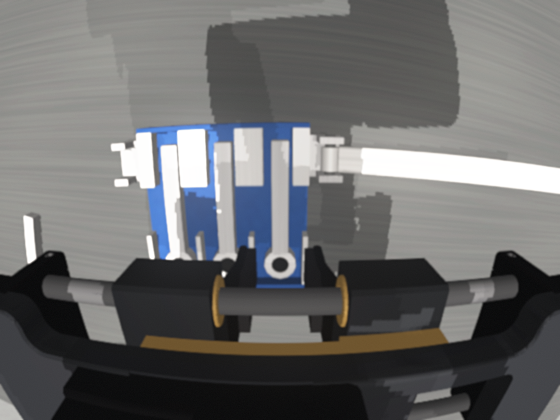

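Emit:
{"op": "send_rows", "data": {"moves": [[-0.136, -0.567, 0.032, 0, 0, 0.052], [-0.136, -0.567, 0.032, 0, 0, 0.052], [-0.136, -0.567, 0.032, 0, 0, 0.052], [-0.136, -0.567, 0.032, 0, 0, 0.052], [-0.136, -0.567, 0.032, 0, 0, 0.052]], "grip": 0.5}}

```text
time_s: 27.9
position: [0.5499, 0.0591, 0.0993]
tcp_rot: [[-1.0, 0.002, -0.004], [0.002, 1.0, 0.001], [0.004, 0.001, -1.0]]
force: [-0.3, -0.5, -0.3]
opening: 0.494
grasp_force: 0.0
```

Emit:
{"op": "send_rows", "data": {"moves": [[-0.17, -0.538, 0, 0, 0, 0.08], [-0.17, -0.538, 0, 0, 0, 0.08], [-0.17, -0.538, 0, 0, 0, 0.08], [-0.17, -0.538, 0, 0, 0, 0.08], [-0.17, -0.538, 0, 0, 0, 0.08], [-0.17, -0.538, 0.2, 0, 0, 0.08], [-0.17, -0.538, 0.2, 0, 0, 0.08], [-0.17, -0.538, 0.32, 0, 0, 0.08], [-0.17, -0.538, 0.38, 0, 0, 0.08], [-0.17, -0.538, 0.38, 0, 0, 0.08], [-0.17, -0.538, 0.38, 0, 0, 0.08]]}}

```text
time_s: 29.0
position: [0.5937, -0.0737, 0.0072]
tcp_rot: [[-0.992, 0.124, 0.0], [0.124, 0.992, -0.0], [-0.0, -0.0, -1.0]]
force: [-0.3, -0.5, 0.2]
opening: 0.5
grasp_force: 0.0
```

Emit:
{"op": "send_rows", "data": {"moves": [[0, 0, 0, 0, 0, 0], [0, 0, 0, 0, 0, 0], [0, 0, 0, 0, 0, 0], [0, 0, 0, 0, 0, 0], [0, 0, 0, 0, 0, 0], [0, 0, 0, 0, 0, 0]], "grip": 0}}

```text
time_s: 29.6
position: [0.5937, -0.0745, 0.0064]
tcp_rot: [[-0.992, 0.125, 0.0], [0.125, 0.992, -0.0], [-0.0, -0.0, -1.0]]
force: [0.2, 1.4, 2.1]
opening: 0.159
grasp_force: 30.0
```

Emit:
{"op": "send_rows", "data": {"moves": [[0, 0, -0.05, 0, 0, 0], [0, 0, -0.1, 0, 0, 0], [0, 0, -0.25, 0, 0, 0], [0, 0, -0.46, 0, 0, 0], [0, 0, -0.46, 0, 0, 0]]}}

```text
time_s: 30.1
position: [0.5982, -0.0757, 0.1283]
tcp_rot: [[-0.992, 0.124, 0.014], [0.124, 0.992, -0.004], [-0.014, -0.003, -1.0]]
force: [1.5, 0.2, -1.3]
opening: 0.155
grasp_force: 30.0
```

```bash
python3 - <<'E'
from tray import *
print(readout.read_state()['opening'])
q=(.505,-.468)
plan([(.55,-.27,.12,175,6),(*q,.12,178,7),(*q,.06,178,3),(*q,.030,178,3)])
E
```

```text
0.15507598022769162
CALL [([0.095, -0.795, 0.034, -0.002, 0.009, -0.024], 6)]
CALL [([0.111, -0.805, -0.0, 0.0, -0.0, -0.033], 7), ([0.111, -0.805, 0.24, 0.0, -0.0, -0.033], 3), ([0.111, -0.805, 0.36, 0.0, -0.0, -0.033], 2)]
CALL [([-0.0, 0.0, -0.0, 0.0, -0.0, -0.0], 1)]
```

Emit:
{"op": "send_rows", "data": {"moves": [[0.02, -0.1, 0.006, 0, 0, 0], [0.04, -0.3, 0.006, 0, 0, -0.01], [0.06, -0.5, 0.006, 0, 0, -0.02], [0.07, -0.7, 0.006, 0, 0, -0.024], [0.076, -0.798, 0.006, 0, 0, -0.024], [0.076, -0.798, 0.006, 0, 0, -0.024]]}}

```text
time_s: 30.7
position: [0.5493, -0.2745, 0.1199]
tcp_rot: [[-0.996, 0.092, 0.001], [0.092, 0.996, -0.002], [-0.002, -0.002, -1.0]]
force: [0.1, -0.5, -0.9]
opening: 0.155
grasp_force: 30.0
```

Emit:
{"op": "send_rows", "data": {"moves": [[0.03, -0.2, 0, 0, 0, -0.01], [0.06, -0.4, 0, 0, 0, -0.02], [0.09, -0.6, 0, 0, 0, -0.03], [0.111, -0.805, 0, 0, 0, -0.033], [0.111, -0.805, 0, 0, 0, -0.033], [0.111, -0.805, 0, 0, 0, -0.033], [0.111, -0.805, 0, 0, 0, -0.033], [0.111, -0.805, 0, 0, 0, -0.033]]}}

```text
time_s: 31.5
position: [0.5051, -0.4655, 0.1193]
tcp_rot: [[-0.999, 0.033, -0.001], [0.033, 0.999, 0.002], [0.001, 0.002, -1.0]]
force: [0.5, 0.2, -1.3]
opening: 0.156
grasp_force: 30.0
```

```bash
python3 - <<'E'
from tray import *
p,st=wcap("w11");print(st['time_s'],st['position'],st['opening'])
a=np.radians(-2)
for x,y in((-.089,-.069),(-.089,.069),(.089,-.069),(.089,.069)):
    X=[.505+x*np.cos(a)-y*np.sin(a),-.438+x*np.sin(a)+y*np.cos(a),.06];print((x,y),proj("wrist",X,st).round())
E
```

```text
31.5 [0.5051019972562042, -0.4654675073822798, 0.11931384492967509] 0.1555480725385172
(-0.089, -0.069) [217. 102.]
(-0.089, 0.069) [414. 107.]
(0.089, -0.069) [229. 326.]
(0.089, 0.069) [389. 322.]
```

View pics/w11.png

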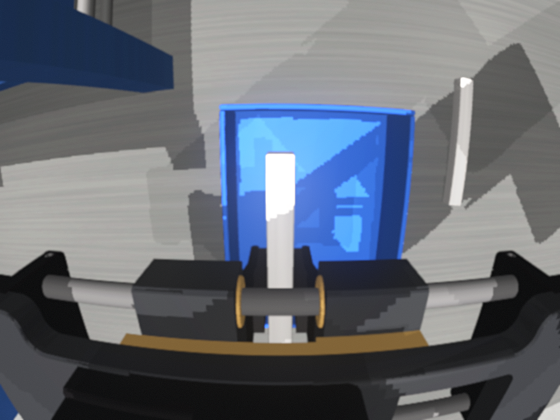

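```bash
python3 - <<'E'
from tray import *
b=(.505,-.468);q=(.597,-.2995);m=((b[0]+q[0])/2,(b[1]+q[1])/2)
st=dict(position=[*b,.12],tcp_rot=Rd(178))
plan([(*q,.12,193.9,8),(*q,.05,193.9,2),(*q,.02,193.9,1),(*q,.005,193.9,3)],st)
st=dict(position=[*q,.005],tcp_rot=Rd(193.9));b=(.505,-.438)
plan([(*q,.12,193.9,5),(*b,.12,178,8),(*b,.03,178,5)],st)
E
```

```text
CALL [([-0.344, 0.686, 0.0, 0.0, 0.0, -0.177], 8), ([-0.344, 0.686, 0.28, 0.0, 0.0, -0.177], 2), ([-0.344, 0.686, 0.4, 0.0, 0.0, -0.177], 1), ([-0.344, 0.686, 0.46, 0.0, 0.0, -0.177], 1)]
CALL [([-0.0, 0.0, -0.0, 0.0, 0.0, 0.0], 2)]
CALL [([0.0, 0.0, -0.46, 0.0, 0.0, 0.0], 5), ([0.49, -0.449, -0.46, 0.0, 0.0, 0.177], 7)]
CALL [([0.0, -0.0, 0.0, 0.0, 0.0, -0.0], 1), ([0.0, -0.0, 0.36, 0.0, 0.0, -0.0], 5)]
```

Emit:
{"op": "send_rows", "data": {"moves": [[0, 0, 0.12, 0, 0, 0], [0, 0, 0.24, 0, 0, 0], [0, 0, 0.36, 0, 0, 0], [0, 0, 0.36, 0, 0, 0], [0, 0, 0.36, 0, 0, 0]]}}

```text
time_s: 32.05
position: [0.505, -0.4669, 0.0295]
tcp_rot: [[-0.999, 0.034, -0.001], [0.034, 0.999, 0.001], [0.001, 0.001, -1.0]]
force: [0.5, -0.5, -1.0]
opening: 0.158
grasp_force: 30.0
```

Emit:
{"op": "send_rows", "data": {"moves": [[0, 0, 0, 0, 0, 0], [0, 0, 0, 0, 0, 0], [0, 0, 0, 0, 0, 0], [0, 0, 0, 0, 0, 0]], "grip": 0.3}}

```text
time_s: 32.45
position: [0.5051, -0.4686, 0.0309]
tcp_rot: [[-0.999, 0.035, 0.001], [0.035, 0.999, -0.002], [-0.001, -0.002, -1.0]]
force: [-0.3, 0.1, 0.2]
opening: 0.299
grasp_force: 0.0
```

Emit:
{"op": "send_rows", "data": {"moves": [[0, 0, -0.12, 0, 0, 0], [0, 0, -0.24, 0, 0, 0], [0, 0, -0.36, 0, 0, 0], [0, 0, -0.36, 0, 0, 0], [0, 0, -0.36, 0, 0, 0]]}}

```text
time_s: 32.95
position: [0.5048, -0.4684, 0.1207]
tcp_rot: [[-0.999, 0.035, 0.001], [0.035, 0.999, -0.002], [-0.001, -0.002, -1.0]]
force: [0.7, -0.4, -0.2]
opening: 0.298
grasp_force: 0.0
```

```bash
python3 - <<'E'
from tray import *
show(look("w12"));show(top("t12"))
E
```

```text
[ 641.6 -327.4] 14.6 L121 W13 blank
[511.5 111.5] 178.0 L133 W37 LINK
[513.4 153. ] 4.7 L120 W25 LINK
[508.1 198.4] 4.4 L118 W25 LINK
```

```bash
python3 - <<'E'
from tray import *
st=json.load(open("pics/w12.json"));p=cv2.imread("pics/w12.png")[:,:,::-1].copy()
for lo in (150,180,215):print('wrist',lo);show([b for b in bars("wrist",p,st,lo) if abs(b['c'][0]-.5e3)<300])
a=cv2.imread("pics/t12.png")[190:310,250:460];cv2.imwrite("pics/t12c.png",cv2.resize(np.hstack([a]),None,fx=3.5,fy=3.5))
E
```

```text
wrist 150
[ 505.  -467.7] 178.0 L121 W14 blank
wrist 180
[ 445.9 -295. ] 176.5 L121 W15 blank
[ 505.  -467.7] 178.0 L121 W14 blank
wrist 215
[ 505.  -467.7] 178.1 L121 W14 blank
```

View pics/t12c.png

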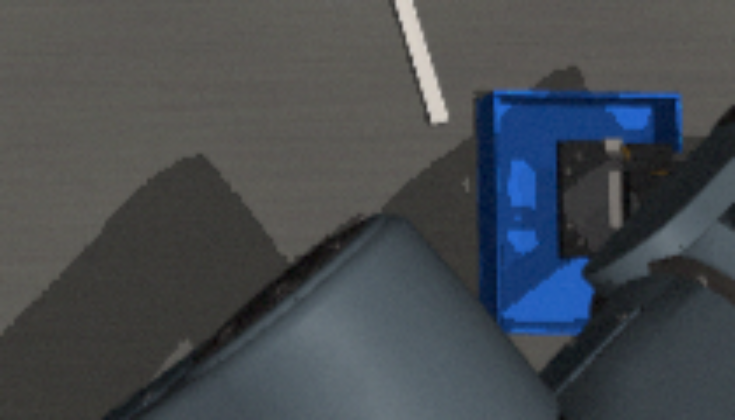

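```bash
python3 - <<'E'
from tray import *
b=(.505,-.468);q=(.639,-.327)
plan([(*q,.12,194.6,9)])
st=dict(position=[*q,.005],tcp_rot=Rd(194.6));b=(.505,-.438)
plan([(*q,.12,194.6,5),(*b,.12,178,8),(*b,.03,178,5)],st)
E
```

```text
CALL [([-0.52, 0.58, -0.006, 0.001, -0.001, -0.185], 9)]
CALL [([0.0, 0.0, -0.46, 0.0, 0.0, 0.0], 5), ([0.631, -0.295, -0.46, 0.0, 0.0, 0.184], 7)]
CALL [([-0.0, 0.001, 0.0, 0.0, 0.0, 0.0], 1), ([-0.0, 0.001, 0.36, 0.0, 0.0, 0.0], 5)]
```

Emit:
{"op": "send_rows", "data": {"moves": [[-0.52, 0.58, 0, 0, 0, -0.185], [-0.52, 0.58, 0, 0, 0, -0.185], [-0.52, 0.58, 0, 0, 0, -0.185], [-0.52, 0.58, 0, 0, 0, -0.185], [-0.52, 0.58, 0, 0, 0, -0.185], [-0.52, 0.58, 0, 0, 0, -0.185], [-0.52, 0.58, 0, 0, 0, -0.185], [-0.52, 0.58, 0, 0, 0, -0.185]], "grip": 0.5}}

```text
time_s: 33.85
position: [0.6383, -0.3291, 0.1189]
tcp_rot: [[-0.968, -0.25, -0.001], [-0.25, 0.968, 0.001], [0.001, 0.001, -1.0]]
force: [-0.1, 0.5, -0.6]
opening: 0.492
grasp_force: 0.0
```

```bash
python3 - <<'E'
from tray import *
p,st=wcap("w13");print(st['position'])
for lo in(150,180,215): show([b for b in bars("wrist",p,st,lo) if abs(b['c'][0]-500)<200])
hsv=cv2.cvtColor(p,cv2.COLOR_RGB2HSV);w=(hsv[...,2]>170)&(hsv[...,1]<50)
for r in(150,170,190,210,230):
    i=np.flatnonzero(w[r,230:330]);print(r,(i[[0,-1]]+230) if len(i) else None)
i=np.flatnonzero(w[:260,280]);print('tail rows',i[:1]);a=np.radians(14.6);print(proj("wrist",[.639-.06*np.cos(a),-.327-.06*np.sin(a),.014],st))
plan([(.639,-.327,.005,194.6,4)])
E
```

```text
[0.6383045156854722, -0.3291075845408785, 0.11888696410980885]
[ 637.1 -326. ] 14.4 L120 W16 blank
150 [248 316]
170 [273 292]
190 [274 290]
210 [275 290]
230 [275 289]
tail rows [41]
[280.39763894 140.79302645]
CALL [([-0.005, 0.008, 0.457, 0.0, -0.0, -0.001], 4)]
```

Emit:
{"op": "send_rows", "data": {"moves": [[0, 0.01, 0.2, 0, 0, 0], [0, 0.01, 0.3, 0, 0, 0], [0, 0.01, 0.4, 0, 0, 0], [0, 0.01, 0.457, 0, 0, 0], [0, 0.01, 0.457, 0, 0, 0], [0, 0.01, 0.457, 0, 0, 0]]}}

```text
time_s: 34.5
position: [0.6392, -0.3262, 0.0059]
tcp_rot: [[-0.968, -0.252, 0.001], [-0.252, 0.968, -0.001], [-0.001, -0.001, -1.0]]
force: [-0.6, 0.8, 0.3]
opening: 0.501
grasp_force: 0.0
```

Emit:
{"op": "send_rows", "data": {"moves": [[0, 0, 0, 0, 0, 0], [0, 0, 0, 0, 0, 0], [0, 0, 0, 0, 0, 0], [0, 0, 0, 0, 0, 0], [0, 0, 0, 0, 0, 0], [0, 0, 0, 0, 0, 0]], "grip": 0}}

```text
time_s: 35.1
position: [0.6393, -0.3254, 0.0058]
tcp_rot: [[-0.968, -0.253, 0.001], [-0.253, 0.968, -0.0], [-0.0, -0.001, -1.0]]
force: [-0.7, -0.1, 3.8]
opening: 0.158
grasp_force: 30.0
```

Emit:
{"op": "send_rows", "data": {"moves": [[0, 0, -0.05, 0, 0, 0], [0, 0, -0.1, 0, 0, 0], [0, 0, -0.25, 0, 0, 0], [0, 0, -0.4, 0, 0, 0], [0, 0, -0.46, 0, 0, 0], [0, 0, -0.46, 0, 0, 0]]}}

```text
time_s: 35.7
position: [0.6409, -0.3265, 0.1242]
tcp_rot: [[-0.968, -0.253, 0.006], [-0.253, 0.968, -0.004], [-0.005, -0.006, -1.0]]
force: [-0.2, -0.5, -2.0]
opening: 0.154
grasp_force: 30.0
```

Emit:
{"op": "send_rows", "data": {"moves": [[0.1, -0.05, 0, 0, 0, 0.03], [0.25, -0.12, 0, 0, 0, 0.07], [0.4, -0.19, 0, 0, 0, 0.12], [0.55, -0.25, 0, 0, 0, 0.16], [0.631, -0.295, 0, 0, 0, 0.184], [0.631, -0.295, 0, 0, 0, 0.184], [0.631, -0.295, 0, 0, 0, 0.184]]}}

```text
time_s: 36.4
position: [0.504, -0.4358, 0.1184]
tcp_rot: [[-0.999, 0.035, -0.002], [0.035, 0.999, 0.003], [0.002, 0.003, -1.0]]
force: [0.7, 1.5, -1.7]
opening: 0.154
grasp_force: 30.0
```

```bash
python3 - <<'E'
from tray import *
p,st=wcap("w14");print(st['time_s'],st['position'],st['opening'],st['grasp_force'])
show([b for b in bars("wrist",p,st,150,zt=st['position'][2]+.01) if abs(b['c'][0]-500)<200])
plan([(.505,-.438,.03,178,4)])
E
```

```text
36.4 [0.5039957182414885, -0.43578934132732317, 0.11844665440190882] 0.1543800210660283 29.999422430992126
CALL [([-0.002, -0.012, 0.355, 0.002, -0.001, 0.001], 4)]
```

Release it, rise, and measure the third blank.

Emit:
{"op": "send_rows", "data": {"moves": [[0, -0.005, 0.12, 0, 0, 0], [0, -0.005, 0.24, 0, 0, 0], [0, -0.005, 0.36, 0, 0, 0], [0, -0.005, 0.36, 0, 0, 0], [0, -0.005, 0.36, 0, 0, 0]]}}

```text
time_s: 36.95
position: [0.5056, -0.4364, 0.0297]
tcp_rot: [[-0.999, 0.032, -0.001], [0.032, 0.999, 0.002], [0.001, 0.001, -1.0]]
force: [0.7, -0.1, -0.8]
opening: 0.155
grasp_force: 30.0
```

Emit:
{"op": "send_rows", "data": {"moves": [[0, 0, 0, 0, 0, 0], [0, 0, 0, 0, 0, 0], [0, 0, 0, 0, 0, 0], [0, 0, 0, 0, 0, 0]], "grip": 0.3}}

```text
time_s: 37.35
position: [0.5055, -0.4384, 0.0317]
tcp_rot: [[-0.999, 0.034, 0.002], [0.034, 0.999, -0.002], [-0.002, -0.002, -1.0]]
force: [-0.3, 0.8, 1.0]
opening: 0.292
grasp_force: 0.0
```

Emit:
{"op": "send_rows", "data": {"moves": [[0, 0, -0.12, 0, 0, 0], [0, 0, -0.24, 0, 0, 0], [0, 0, -0.36, 0, 0, 0], [0, 0, -0.36, 0, 0, 0], [0, 0, -0.36, 0, 0, 0]]}}

```text
time_s: 37.85
position: [0.5052, -0.4382, 0.1215]
tcp_rot: [[-0.999, 0.034, 0.001], [0.034, 0.999, -0.002], [-0.001, -0.002, -1.0]]
force: [-0.5, -0.3, -0.4]
opening: 0.297
grasp_force: 0.0
```

```bash
python3 - <<'E'
from tray import *
p,st=wcap("w15");print(st['position'])
for lo in(150,180,215): show([b for b in bars("wrist",p,st,lo) if abs(b['c'][0]-500)<200])
print('top');show(top("t15"))
q=(.4465,-.2965)
plan([(*q,.12,176.3,8)])
st=dict(position=[*q,.005],tcp_rot=Rd(176.3));b=(.505,-.408)
plan([(*q,.12,176.3,5),(*b,.12,178,7)],st)
E
```

```text
[0.5052128879898354, -0.4381727284159867, 0.12152166051287613]
[ 505.5 -439.9] 178.2 L121 W14 blank
[ 445.3 -294.9] 176.5 L120 W15 blank
[ 505.5 -439.9] 178.2 L121 W14 blank
[ 505.6 -439.7] 178.6 L121 W14 blank
top
[511.5 111.5] 178.0 L133 W37 LINK
[513.4 153. ] 4.7 L120 W25 LINK
[508.1 198.4] 4.4 L118 W25 LINK
CALL [([0.25, 0.554, -0.001, 0.001, -0.001, 0.019], 8)]
CALL [([0.0, 0.0, -0.46, 0.0, 0.0, 0.0], 5), ([-0.262, -0.43, -0.46, 0.0, 0.0, -0.019], 7)]
```

Emit:
{"op": "send_rows", "data": {"moves": [[0.25, 0.555, 0, 0, 0, 0.019], [0.25, 0.555, 0, 0, 0, 0.019], [0.25, 0.555, 0, 0, 0, 0.019], [0.25, 0.555, 0, 0, 0, 0.019], [0.25, 0.555, 0, 0, 0, 0.019], [0.25, 0.555, 0.2, 0, 0, 0.019], [0.25, 0.555, 0.3, 0, 0, 0.019], [0.25, 0.555, 0.4, 0, 0, 0.019], [0.25, 0.555, 0.464, 0, 0, 0.019], [0.25, 0.555, 0.464, 0, 0, 0.019], [0.25, 0.555, 0.464, 0, 0, 0.019]], "grip": 0.5}}

```text
time_s: 39.05
position: [0.4479, -0.2985, 0.0033]
tcp_rot: [[-0.998, 0.064, 0.0], [0.064, 0.998, -0.0], [-0.0, -0.0, -1.0]]
force: [1.0, 0.3, -0.2]
opening: 0.496
grasp_force: 0.0
```

Emit:
{"op": "send_rows", "data": {"moves": [[0, 0, 0, 0, 0, 0], [0, 0, 0, 0, 0, 0], [0, 0, 0, 0, 0, 0], [0, 0, 0, 0, 0, 0], [0, 0, 0, 0, 0, 0], [0, 0, 0, 0, 0, 0]], "grip": 0}}

```text
time_s: 39.65
position: [0.4473, -0.2969, 0.0046]
tcp_rot: [[-0.998, 0.064, 0.0], [0.064, 0.998, -0.0], [-0.0, -0.0, -1.0]]
force: [-0.6, 0.7, 1.8]
opening: 0.161
grasp_force: 30.0
```

Emit:
{"op": "send_rows", "data": {"moves": [[0, 0, -0.05, 0, 0, 0], [0, 0, -0.1, 0, 0, 0], [0, 0, -0.25, 0, 0, 0], [0, 0, -0.4, 0, 0, 0], [0, 0, -0.46, 0, 0, 0], [-0.1, -0.17, -0.46, 0, 0, -0.019], [-0.2, -0.33, -0.46, 0, 0, -0.019], [-0.262, -0.43, -0.46, 0, 0, -0.019], [-0.262, -0.43, -0.46, 0, 0, -0.019], [-0.262, -0.43, -0.46, 0, 0, -0.019]]}}

```text
time_s: 40.65
position: [0.5052, -0.4082, 0.1197]
tcp_rot: [[-0.999, 0.034, -0.001], [0.034, 0.999, 0.001], [0.001, 0.001, -1.0]]
force: [-0.1, 1.3, -1.0]
opening: 0.154
grasp_force: 30.0
```

```bash
python3 - <<'E'
from tray import *
s=readout.read_state();print(s['time_s'],s['position'],s['opening'],s['grasp_force'])
E
```

```text
40.65 [ 0.50522505 -0.40818183  0.11968114] 0.15398177299669227 29.999738037586212
```

Emit:
{"op": "send_rows", "data": {"moves": [[0, 0, 0.12, 0, 0, 0], [0, 0, 0.24, 0, 0, 0], [0, 0, 0.36, 0, 0, 0], [0, 0, 0.36, 0, 0, 0], [0, 0, 0.36, 0, 0, 0]]}}

```text
time_s: 41.15
position: [0.5051, -0.407, 0.0295]
tcp_rot: [[-0.999, 0.033, -0.002], [0.033, 0.999, 0.002], [0.002, 0.002, -1.0]]
force: [0.8, 0.8, -0.8]
opening: 0.16
grasp_force: 30.0
```

Emit:
{"op": "send_rows", "data": {"moves": [[0, 0, 0, 0, 0, 0], [0, 0, 0, 0, 0, 0], [0, 0, 0, 0, 0, 0], [0, 0, 0, 0, 0, 0]], "grip": 0.28}}

```text
time_s: 41.55
position: [0.5062, -0.4089, 0.0305]
tcp_rot: [[-0.999, 0.034, 0.001], [0.034, 0.999, -0.001], [-0.001, -0.001, -1.0]]
force: [-0.1, 0.0, 1.1]
opening: 0.272
grasp_force: 0.0
```

Emit:
{"op": "send_rows", "data": {"moves": [[0, 0, -0.12, 0, 0, 0], [0, 0, -0.36, 0, 0, 0], [0, 0, -0.6, 0, 0, 0], [0, 0, -0.6, 0, 0, 0], [0, 0, -0.6, 0, 0, 0]]}}

```text
time_s: 42.05
position: [0.5077, -0.4106, 0.1845]
tcp_rot: [[-0.999, 0.034, 0.007], [0.034, 0.999, -0.008], [-0.007, -0.007, -1.0]]
force: [-0.4, -0.0, -0.2]
opening: 0.282
grasp_force: 0.0
```

```bash
python3 - <<'E'
from tray import *
p,st=wcap("w16");print(st['position'])
for lo in(150,200): show([b for b in bars("wrist",p,st,lo,zt=.018) if abs(b['c'][0]-500)<250])
print('top');show(top("t16"))
plan([(.52,-.2,.19,150,9),(.53,.05,.20,120,8),(.48,.25,.20,105,8),(.4425,.414,.17,94.6,8)])
E
```

```text
[0.5077208859673293, -0.41058370336942096, 0.1844644849911672]
[ 504.3 -407.3] 178.2 L119 W15 blank
[ 503.7 -466.7] 178.3 L120 W16 blank
[ 503.6 -439.1] 178.2 L119 W15 blank
[ 504.3 -407.4] 178.1 L119 W15 blank
[ 503.7 -467.4] 177.6 L120 W15 blank
[ 503.7 -439.5] 177.8 L118 W15 blank
top
[511.5 111.5] 178.0 L133 W37 LINK
[513.4 153. ] 4.7 L120 W25 LINK
[508.1 198.4] 4.4 L118 W25 LINK
CALL [([-0.03, 0.834, -0.042, -0.0, 0.0, 0.312], 9)]
CALL [([0.233, 0.443, -0.02, -0.0, 0.0, 0.167], 4), ([0.466, 0.886, -0.04, -0.0, 0.0, 0.333], 4)]
CALL [([0.792, 0.227, -0.0, 0.0, 0.0, 0.167], 8)]
CALL [([0.673, 0.024, 0.119, 0.0, 0.0, 0.115], 8)]
```

Emit:
{"op": "send_rows", "data": {"moves": [[-0.03, 0.83, -0.03, 0, 0, 0.312], [-0.03, 0.83, -0.03, 0, 0, 0.312], [-0.03, 0.83, -0.03, 0, 0, 0.312], [-0.03, 0.83, -0.03, 0, 0, 0.312], [-0.03, 0.83, -0.03, 0, 0, 0.312], [-0.03, 0.83, -0.03, 0, 0, 0.312], [-0.03, 0.83, -0.03, 0, 0, 0.312], [-0.03, 0.83, -0.03, 0, 0, 0.312]], "grip": 0.5}}

```text
time_s: 42.95
position: [0.5203, -0.2029, 0.1861]
tcp_rot: [[-0.865, 0.502, -0.0], [0.502, 0.865, -0.0], [0.0, -0.0, -1.0]]
force: [0.2, 0.7, -0.0]
opening: 0.496
grasp_force: 0.0
```

Emit:
{"op": "send_rows", "data": {"moves": [[0.466, 0.886, -0.04, 0, 0, 0.333], [0.466, 0.886, -0.04, 0, 0, 0.333], [0.466, 0.886, -0.04, 0, 0, 0.333], [0.466, 0.886, -0.04, 0, 0, 0.333], [0.466, 0.886, -0.04, 0, 0, 0.333], [0.466, 0.886, -0.04, 0, 0, 0.333], [0.466, 0.886, -0.04, 0, 0, 0.333], [0.466, 0.886, -0.04, 0, 0, 0.333]]}}

```text
time_s: 43.75
position: [0.5307, 0.0471, 0.1966]
tcp_rot: [[-0.499, 0.866, 0.0], [0.866, 0.499, -0.001], [-0.001, -0.0, -1.0]]
force: [-0.0, 0.6, -0.2]
opening: 0.499
grasp_force: 0.0
```

Emit:
{"op": "send_rows", "data": {"moves": [[0.792, 0.227, 0, 0, 0, 0.167], [0.792, 0.227, 0, 0, 0, 0.167], [0.792, 0.227, 0, 0, 0, 0.167], [0.792, 0.227, 0, 0, 0, 0.167], [0.792, 0.227, 0, 0, 0, 0.167], [0.792, 0.227, 0, 0, 0, 0.167], [0.792, 0.227, 0, 0, 0, 0.167]]}}

```text
time_s: 44.45
position: [0.4813, 0.2466, 0.1966]
tcp_rot: [[-0.257, 0.966, 0.0], [0.966, 0.257, -0.001], [-0.001, -0.0, -1.0]]
force: [0.5, 0.8, -0.1]
opening: 0.497
grasp_force: 0.0
```

Emit:
{"op": "send_rows", "data": {"moves": [[0.673, 0.024, 0.12, 0, 0, 0.115], [0.673, 0.024, 0.12, 0, 0, 0.115], [0.673, 0.024, 0.12, 0, 0, 0.115], [0.673, 0.024, 0.12, 0, 0, 0.115], [0.673, 0.024, 0.12, 0, 0, 0.115], [0.673, 0.024, 0.12, 0, 0, 0.115], [0.673, 0.024, 0.12, 0, 0, 0.115]]}}

```text
time_s: 45.15
position: [0.4439, 0.4105, 0.1669]
tcp_rot: [[-0.078, 0.997, -0.0], [0.997, 0.078, -0.001], [-0.001, -0.0, -1.0]]
force: [-0.3, -0.7, -0.1]
opening: 0.497
grasp_force: 0.0
```

```bash
python3 - <<'E'
from tray import *
p,st=wcap("w17");print(st['time_s'],st['position'])
h=slot(.086,-.045);print('hinge',h)
d=slot(1,-.045)-slot(0,-.045)
for t in(2.75,2.81): print(t,[proj("wrist",[*(h-d*r*np.cos(t)),.026+r*np.sin(t)],st).round() for r in(.194,.211)])
plan([(.4425,.414,.0705,94.6,4)])
E
```

```text
45.15 [0.4438892651180696, 0.41050645592030316, 0.16687206934882345]
hinge [0.45660461 0.23352358]
2.75 [array([277., 223.]), array([277., 206.])]
2.81 [array([278., 214.]), array([277., 195.])]
CALL [([0.014, -0.004, 0.386, 0.0, 0.0, -0.002], 4)]
```

View pics/w17.png

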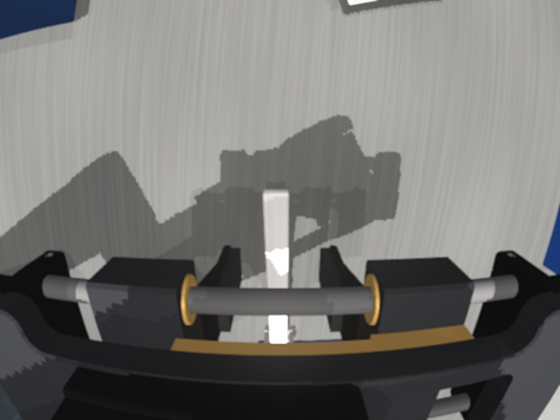

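```bash
python3 - <<'E'
import numpy as np
def arc(ts):
    for t in ts[1:]:print([round(float(-.194*(np.cos(t)-np.cos(ts[0]))/.25),3),0,round(float(-.194*(np.sin(t)-np.sin(ts[0]))/.25),3),0,0,0],end=', ')
    print()
arc(np.linspace(2.81,1.57,13));arc(np.linspace(1.57,.3,13));arc([.3,.2,.1,.03])
E
```

```text
[-0.03, 0, -0.074, 0, 0, 0], [-0.067, 0, -0.145, 0, 0, 0], [-0.112, 0, -0.212, 0, 0, 0], [-0.163, 0, -0.273, 0, 0, 0], [-0.221, 0, -0.329, 0, 0, 0], [-0.283, 0, -0.379, 0, 0, 0], [-0.351, 0, -0.422, 0, 0, 0], [-0.423, 0, -0.458, 0, 0, 0], [-0.498, 0, -0.487, 0, 0, 0], [-0.575, 0, -0.507, 0, 0, 0], [-0.654, 0, -0.519, 0, 0, 0], [-0.734, 0, -0.523, 0, 0, 0], 
[-0.082, 0, 0.004, 0, 0, 0], [-0.163, 0, 0.017, 0, 0, 0], [-0.242, 0, 0.039, 0, 0, 0], [-0.319, 0, 0.069, 0, 0, 0], [-0.392, 0, 0.106, 0, 0, 0], [-0.46, 0, 0.152, 0, 0, 0], [-0.524, 0, 0.204, 0, 0, 0], [-0.581, 0, 0.262, 0, 0, 0], [-0.632, 0, 0.327, 0, 0, 0], [-0.676, 0, 0.396, 0, 0, 0], [-0.712, 0, 0.47, 0, 0, 0], [-0.741, 0, 0.547, 0, 0, 0], 
[-0.019, 0, 0.075, 0, 0, 0], [-0.031, 0, 0.152, 0, 0, 0], [-0.034, 0, 0.206, 0, 0, 0],
```

Emit:
{"op": "send_rows", "data": {"moves": [[0.01, -0.006, 0.15, 0, 0, 0], [0.01, -0.006, 0.28, 0, 0, 0], [0.01, -0.006, 0.386, 0, 0, 0], [0.01, -0.006, 0.386, 0, 0, 0], [0.01, -0.006, 0.386, 0, 0, 0]]}}

```text
time_s: 45.7
position: [0.4417, 0.4142, 0.0707]
tcp_rot: [[-0.079, 0.997, -0.0], [0.997, 0.079, -0.0], [-0.0, -0.0, -1.0]]
force: [-0.4, -0.4, 0.7]
opening: 0.502
grasp_force: 0.0
```

Emit:
{"op": "send_rows", "data": {"moves": [[0, 0, 0, 0, 0, 0], [0, 0, 0, 0, 0, 0], [0, 0, 0, 0, 0, 0], [0, 0, 0, 0, 0, 0], [0, 0, 0, 0, 0, 0]], "grip": 0}}

```text
time_s: 46.2
position: [0.4403, 0.4155, 0.0708]
tcp_rot: [[-0.081, 0.997, -0.001], [0.997, 0.081, 0.001], [0.001, -0.0, -1.0]]
force: [-1.9, 1.0, 1.8]
opening: 0.221
grasp_force: 30.0
```

Emit:
{"op": "send_rows", "data": {"moves": [[-0.03, 0, -0.074, 0, 0, 0], [-0.067, 0, -0.145, 0, 0, 0], [-0.112, 0, -0.212, 0, 0, 0], [-0.163, 0, -0.273, 0, 0, 0], [-0.221, 0, -0.329, 0, 0, 0], [-0.283, 0, -0.379, 0, 0, 0], [-0.351, 0, -0.422, 0, 0, 0], [-0.423, 0, -0.458, 0, 0, 0], [-0.498, 0, -0.487, 0, 0, 0], [-0.575, 0, -0.507, 0, 0, 0], [-0.654, 0, -0.519, 0, 0, 0], [-0.734, 0, -0.523, 0, 0, 0]]}}

```text
time_s: 47.4
position: [0.4561, 0.2322, 0.2031]
tcp_rot: [[-0.08, 0.997, 0.002], [0.997, 0.08, 0.002], [0.002, 0.002, -1.0]]
force: [-2.5, 2.1, 5.9]
opening: 0.222
grasp_force: 30.0
```

Emit:
{"op": "send_rows", "data": {"moves": [[-0.082, 0, 0.004, 0, 0, 0], [-0.163, 0, 0.017, 0, 0, 0], [-0.242, 0, 0.039, 0, 0, 0], [-0.319, 0, 0.069, 0, 0, 0], [-0.392, 0, 0.106, 0, 0, 0], [-0.46, 0, 0.152, 0, 0, 0], [-0.524, 0, 0.204, 0, 0, 0], [-0.581, 0, 0.262, 0, 0, 0], [-0.632, 0, 0.327, 0, 0, 0], [-0.676, 0, 0.396, 0, 0, 0], [-0.712, 0, 0.47, 0, 0, 0], [-0.741, 0, 0.547, 0, 0, 0]]}}

```text
time_s: 48.6
position: [0.4723, 0.0449, 0.0647]
tcp_rot: [[-0.082, 0.997, 0.004], [0.997, 0.082, -0.003], [-0.003, 0.003, -1.0]]
force: [-0.0, -1.7, 2.2]
opening: 0.22
grasp_force: 30.0
```

Emit:
{"op": "send_rows", "data": {"moves": [[-0.01, 0, 0.035, 0, 0, 0], [-0.019, 0, 0.075, 0, 0, 0], [-0.025, 0, 0.11, 0, 0, 0], [-0.025, 0, 0.11, 0, 0, 0], [-0.025, 0, 0.11, 0, 0, 0]]}}

```text
time_s: 49.1
position: [0.4728, 0.0389, 0.037]
tcp_rot: [[-0.082, 0.997, 0.003], [0.997, 0.082, -0.003], [-0.003, 0.002, -1.0]]
force: [0.8, -7.5, -0.5]
opening: 0.218
grasp_force: 30.0
```

Emit:
{"op": "send_rows", "data": {"moves": [[-0.003, 0, 0.03, 0, 0, 0], [-0.006, 0, 0.06, 0, 0, 0], [-0.007, 0, 0.09, 0, 0, 0], [-0.008, 0, 0.11, 0, 0, 0], [-0.008, 0, 0.11, 0, 0, 0], [-0.008, 0, 0.11, 0, 0, 0]]}}

```text
time_s: 49.7
position: [0.473, 0.0371, 0.0094]
tcp_rot: [[-0.082, 0.997, 0.003], [0.997, 0.082, -0.003], [-0.003, 0.003, -1.0]]
force: [-0.1, -7.5, -1.1]
opening: 0.22
grasp_force: 30.0
```

Emit:
{"op": "send_rows", "data": {"moves": [[0, 0, 0, 0, 0, 0], [0, 0, 0, 0, 0, 0], [0, 0, 0, 0, 0, 0], [0, 0, 0, 0, 0, 0]], "grip": 0.45}}

```text
time_s: 50.1
position: [0.4712, 0.0394, 0.0094]
tcp_rot: [[-0.081, 0.997, -0.0], [0.997, 0.081, -0.0], [-0.0, -0.0, -1.0]]
force: [0.1, 0.7, 0.6]
opening: 0.431
grasp_force: 0.0
```

Emit:
{"op": "send_rows", "data": {"moves": [[0, 0, -0.08, 0, 0, 0], [0, 0, -0.16, 0, 0, 0], [0, 0, -0.22, 0, 0, 0], [0, 0, -0.22, 0, 0, 0], [0, 0, -0.22, 0, 0, 0]]}}

```text
time_s: 50.6
position: [0.4713, 0.0394, 0.0643]
tcp_rot: [[-0.081, 0.997, 0.0], [0.997, 0.081, -0.0], [-0.0, 0.0, -1.0]]
force: [-0.5, -0.6, -0.3]
opening: 0.448
grasp_force: 0.0
```

Emit:
{"op": "send_rows", "data": {"moves": [[0, 0, 0, 0, 0, 0], [0, 0, 0, 0, 0, 0], [0, 0, 0, 0, 0, 0], [0, 0, 0, 0, 0, 0], [0, 0, 0, 0, 0, 0], [0, 0, 0, 0, 0, 0], [0, 0, 0, 0, 0, 0]], "grip": 0}}

```text
time_s: 51.3
position: [0.4714, 0.0393, 0.0643]
tcp_rot: [[-0.081, 0.997, 0.0], [0.997, 0.081, -0.0], [-0.0, 0.0, -1.0]]
force: [-0.4, -0.6, -0.2]
opening: 0.011
grasp_force: 0.0
```

Emit:
{"op": "send_rows", "data": {"moves": [[0, 0, 0.06, 0, 0, 0], [0, 0, 0.09, 0, 0, 0], [0, 0, 0.11, 0, 0, 0], [0, 0, 0.12, 0, 0, 0], [0, 0, 0.13, 0, 0, 0], [0, 0, 0.13, 0, 0, 0]]}}

```text
time_s: 51.9
position: [0.4713, 0.0393, 0.0317]
tcp_rot: [[-0.081, 0.997, -0.0], [0.997, 0.081, 0.0], [0.0, -0.0, -1.0]]
force: [0.4, -0.2, -0.4]
opening: 0.004
grasp_force: 0.0
```

Emit:
{"op": "send_rows", "data": {"moves": [[0, 0, 0.006, 0, 0, 0], [0, 0, 0.012, 0, 0, 0], [0, 0, 0.018, 0, 0, 0], [0, 0, 0.018, 0, 0, 0], [0, 0, 0.018, 0, 0, 0]]}}

```text
time_s: 52.4
position: [0.4716, 0.0393, 0.0298]
tcp_rot: [[-0.081, 0.997, 0.002], [0.997, 0.081, -0.0], [-0.001, 0.002, -1.0]]
force: [-3.1, 0.1, 23.4]
opening: 0.002
grasp_force: 11.9
```

Emit:
{"op": "send_rows", "data": {"moves": [[0, 0, -0.1, 0, 0, 0], [0, 0, -0.3, 0, 0, 0], [0, 0, -0.6, 0, 0, 0], [-0.4, 0, -0.6, 0, 0, 0], [-0.7, 0, -0.6, 0, 0, 0], [-0.9, 0, -0.6, 0, 0, 0], [-0.9, 0, -0.6, 0, 0, 0], [-0.9, 0, -0.6, 0, 0, 0], [-0.9, 0, -0.6, 0, 0, 0]]}}

```text
time_s: 53.3
position: [0.4907, -0.1894, 0.1779]
tcp_rot: [[-0.076, 0.997, 0.003], [0.997, 0.076, -0.003], [-0.003, 0.003, -1.0]]
force: [1.1, 0.6, 0.4]
opening: 0.005
grasp_force: 0.0
```

```bash
python3 - <<'E'
from tray import *
a,_=viewer.capture("side");b,_=viewer.capture("top")
A=cv2.resize(a[255:400,215:345],None,fx=3.0,fy=3.0);B=cv2.resize(b[190:310,140:250],None,fx=3.6,fy=3.6)
H=max(A.shape[0],B.shape[0]);pad=lambda x:cv2.copyMakeBorder(x,0,H-x.shape[0],0,0,cv2.BORDER_CONSTANT)
cv2.imwrite("pics/fin.png",np.hstack([pad(A),pad(B)])[:,:,::-1]);print(readout.read_state()['time_s'])
show([x for x in bars("top",b) if 300<x['c'][0]<750 and abs(x['c'][1])<400])
E
```

```text
53.4
```

View pics/fin.png

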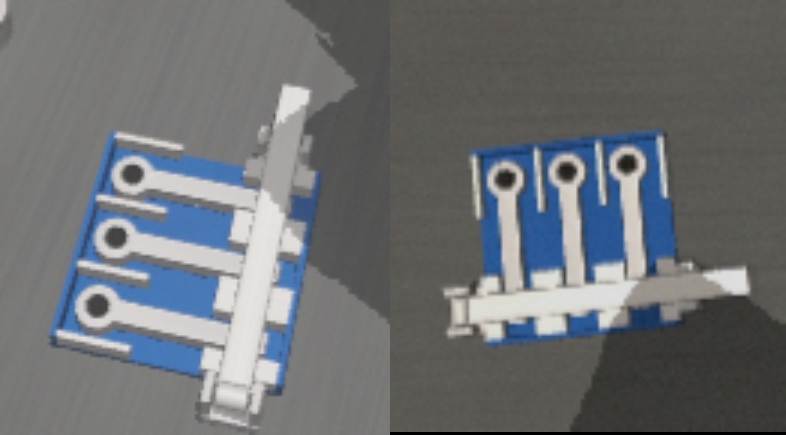

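The last view shows all three links flat in their own compartments with the eyes at the wide end, and the strap lying across the near half in its catch. Its end is at about (295, 95) in the side crop and (740, 280) in the top crop. I'm handing the job in.

```bash
python3 -c "
from rig import ticket
print(ticket.hand_in())"
```

```text
the job is handed in; nothing more can be done
None
```

The job is handed in, with no verdict returned: the 3 links lie flat in their own compartments with the eyes at the wide end, the 3 blanks are in the reject box, and the strap is pressed down in its catch. The arm never went near the jar, bush or screwdriver.

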